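Make up the props kits for two scenes

TASK

Make up the props for two scenes of the play. For the feast, stand the silver goblet inside the blue tape square and the brass handbell inside the yellow tape square of the aluminium tray; for the letter scene, stand the blue inkwell in the lidded bay of the wooden writing box, under its sliding lid pushed fully home, and stand the brass candlestick in the box's open bay. Leave the copper goblet and the white mug where they are, and knock nothing over.

Things in the scene. Friction and masses are not known exactly. Their poses are not given: they have to be found in the camera images.
- goblet_center (a point): Silver (bright steel) stemmed goblet, loose, 115 mm tall, about 180 g, standing upright. The point is on its axis half-way up (57.5 mm above its foot); z up along the axis. Foot 56 mm across, stem 13 mm across (19 mm at a small knop 34 mm up), open cup 54 mm across with straight sides from 84 to 115 mm above the foot (grip it there, or by the stem).
- bell_center (a point): Brass handbell with a black handle, loose, 115 mm tall, about 250 g, standing on its mouth. The point is on its axis half-way up (57.5 mm above its rim), just above where the handle begins; z up. Mouth 64 mm across, bell 55 mm high, handle above it 20 to 22 mm across between 69 and 103 mm above the rim: grip it there.
- inkwell_center (a point): Blue ceramic inkwell with a brass stopper, loose, 52 mm tall, about 160 g, standing upright. The point is on its axis half-way up (26 mm above its foot), where the stopper meets the pot; z up. The pot is 45 mm across and 26 mm high; the fixed stopper is a 27 mm cylinder from 26 to 52 mm above the foot and a good grip.
- candlestick_center (a point): Brass candlestick with a fixed white candle stub, loose, 114 mm tall, about 320 g, standing upright. The point is on its axis half-way up (57 mm above its foot); z up. Foot 62 mm across, stem 20 mm across from 26 to 76 mm above the foot (grip it there), socket 29 mm across from 81 to 86 mm, candle 19 mm across above that.
- tray: Aluminium catering tray, fixed, 122 mm (its x) by 250 mm (its y), rim 26 mm high, floor 3 mm thick. Origin at the centre of its underside, z up. Flat on its floor are two squares of tape, 100 mm outside and 78 mm inside: blue centred at y = +58 mm, yellow centred at y = -58 mm (both x = 0).
- wbox: Dark wooden writing box, fixed, 106 mm (its x) by 224 mm (its y), 81 mm high. Origin at the centre of its underside, z up. Two bays side by side along y, each 90 mm (x) by 100 mm (y) inside, floor 8 mm above the underside: the lidded ink bay centred at y = +54 mm and the open bay at y = -54 mm (both x = 0). The strips over the lid grooves narrow the opening to 82 mm in x. The divider between the bays stays below the lid.
- lid (a joint): Pale wooden half-length lid of the writing box, in m: 0 = fully home over the ink bay (y = +54 mm side); it grows as the lid slides in the box's -y direction, up to 0.110 where it lies over the other bay and the ink bay is all open. It can slide there only while nothing stands in the open bay. About 1.2 N of friction; stays where it is left. Lid top 75 mm above the box's underside, lid underside 69 mm.
- lid_grip (a point): Centre of the dark wooden grip bar on the lid: 40 mm along the box's x, 16 mm thick along its y, standing 26 mm above the lid top (the point is 13 mm below its top and 13 mm above the lid). Axes parallel to the box's. Pinch its 16 mm thickness from above, fingertips just clear of the lid.
- copper_center (a point): Copper goblet, loose, same shape as the silver one but reddish; not wanted, to be left alone. The point is on its axis half-way up (57.5 mm).
- mug_center (a point): White mug, loose, 72 mm across, 80 mm tall, its handle towards the robot; not wanted, to be left alone. The point is on its axis half-way up (40 mm).
Not all that is in view belongs to the job. Of the things that look like the part that bears inkwell_center, the middle-sized one is meant.

How it is judged:
By the outcome, as a careful person would: the job done as asked, in the order asked, and still so for the second after the job is handed in, with the robot touching nothing.
It also fails if it takes over 136 s, if anything falls off the work surface, if the arm or the gripper's body presses on something with over 40 N, if the wrist force passes 120 N, or if a joint passes its speed limit or range.

ROBOT

A 7-joint arm with a two-finger parallel gripper is mounted at the origin on the work surface. World frame = base frame: x ahead of the robot, y to its left, z up, the work surface at z = 0. Lengths are in m, angles in rad, forces in N, time in s.
With the tool pointing down it reaches from about 0.4 to 0.85 m from the base axis. Payload 10.4 kg.
Tool frame: the origin (TCP) lies at the very end of the fingers, on their centre line; the grasp point (between the pads) lies 19 mm behind it; z points along the fingers, y is the direction in which the jaws open and shut (so a half turn about z gives the same grasp; the last joint's range is limited). The gripper opens to 87 mm and grips with 3 to 60 N. Pads are 19 mm wide; open, the fingers measure 117 mm over their backs; the gripper's body (75 mm by 190 mm) begins 51 mm behind the grasp point.
Start: joints at [-1.329, 0.332, -0.065, 1.46, 0.022, 1.35, -0.088], TCP at [0.164, 0.603, 0.223] pointing down, gripper open.
Joint ranges: [-2.6, 2.6], [-0.5, 2.12], [-1.47, 1.34], [0.16, 2.42], [-1.27, 4.41], [0.06, 2.06], [-2.6, 2.6]. Speed limits (rad/s): [2.22, 2.22, 2.79, 2.79, 3.14, 3.14, 3.14].

INTERFACE

Orientations are given as a unit quaternion [x, y, z, w].
In Python, from bench import r, eyes, job gives the robot as it stands. The module is installed in compiled form; this text tells all that it offers.
- The arm moves only by the tool play_rows, never from a script. Its argument "motion" is a list of rows, each a list of 7 numbers: the shift along the tool's x, y, z as a fraction of full scale, then the turn, a rotation vector about the tool's x, y, z as a fraction of full scale, then the opening in per cent of the stroke, from 0 (shut) to 100 (fully open). A call has 1 to 5 rows; each row is the pose to reach, as a shift and turn from the pose commanded when the call began, along the tool's axes at that moment; what a row does not reach only later rows make up. Full scale, the value 1, is 0.2 m for a shift and 90 degrees for a turn. A row lasts 1/8 s, in which the tool goes at most 62.5 mm and 10.7 degrees, less where a joint would pass 70% of its speed; a pose out of reach is approached as far as the arm can. A call with a number of a shift or a turn outside -1 to 1 is refused whole. A call with a gripper value outside its range is refused whole. The fingers move at their own pace and stop on an object; "squeeze" is the grip in N (left out, the last holds). Time passes only in rows, so rows that repeat a pose let the fingers close. It gives the time, the measured TCP pose, the force and the opening at its end, in the units of the state.
- r.read_state(): the state, without advancing time (a new reading comes with each control period).
- eyes.camera(name): name is "scene" or "top"; returns a dict with "image" (420x560x3 uint8, red, green, blue), "mtx" (3x3 intrinsics, pixels), "dist" ([k1, k2, p1, p2, k3] as OpenCV has them; the pictures are not rectified), "R" (3x3) and "t" (3): a world point X has camera coordinates R X + t. Camera axes: x right, y down, z forward; pixel columns grow to the right and rows downward; lengths in m; the calibration is good to about 2 mm. A picture is of the moment at which its call begins. There is no depth.
- job.close_job(): hands the job in, once; it reports no verdict.
Trained networks look in a picture, given as the dict that the camera call returned (one of the last four; its "shot" number tells which), for a name from the list of things; names that differ only in an ending like _2 or _b are one class to them, and where a whole thing is asked for, a point or a joint stands for the part that bears it (a point fixed in the world has none). Each returns a list of dicts, best first, with "p" (0 to 1); they miss things now and then, are a little off and sometimes report something else, mostly with a low value. They report only what shows in the picture. A call takes as long as a camera call. They do not tell look-alikes from the thing itself.
- eyes.regions_of(picture, label): "region" (420x560 bool, what is visible of it) and "xy" ([column, row] in pixels, amid what is visible of it).
- eyes.landmark_of(picture, label): "xy" ([column, row] in pixels: a listed point, or the origin of a listed thing).
The state is a dict: "time": time; "joint_positions": joint angles; "joint_vel": joint speeds; "joint_torque": joint torques, N m; "ee_pos": TCP position; "eef_rot": TCP orientation; "ft_force": force on the tool from outside, world axes, zero at the start; "torque": the same for the moment, N m; "width": finger opening in m.
Only numpy, scipy, OpenCV 4.12 (cv2) and the standard library are available. Lean on these libraries where they do the work, as an engineer would, in place of code of your own. Each camera call takes 0.05 s, during which the arm holds its last target. There are 200 camera calls.

## Working session

There is one attempt and no reset: what is moved stays moved. The work goes in short steps, Python scripts to look and compute and a tool call to move; the robot and the scene stay as the last step left them, time stands still between calls to the robot, and variables do not carry over. Pictures are saved under pics/ and viewed, about 12 in all and at most 16, crops included, and the job is handed in when it is done.

Besides the shell and the picture viewer there is one more tool, called after "Call:" as a command line: name --pt "numbers of a row" for each row, then --argument value for the rest. play_rows: Moves the arm, as the interface text tells. Shift numbers are shares of 0.2 m and turn numbers shares of 90 degrees, none past 1 either way. Its arguments: {"type":"object","properties":{"motion":{"type":"array","items":{"type":"array","items":{"type":"number"}}},"squeeze":{"type":"number"}},"required":["motion"]}

```bash
mkdir -p pics
cat > h.py <<'E'
import numpy as np, cv2
from scipy.spatial.transform import Rotation as Ro
from bench import r, eyes, job
def ray(p,xy):
    u=cv2.undistortPoints(np.array([[xy]],float),np.array(p["mtx"]),np.array(p["dist"]))[0,0]
    R=np.array(p["R"]);t=np.array(p["t"])
    return -R.T@t, R.T@np.array([u[0],u[1],1.])
def atz(p,xy,z):
    c,d=ray(p,xy); return c+d*(z-c[2])/d[2]
def proj(p,X):
    R=np.array(p["R"]);t=np.array(p["t"])
    return cv2.projectPoints(np.array(X,float).reshape(-1,3),cv2.Rodrigues(R)[0],t,np.array(p["mtx"]),np.array(p["dist"]))[0][:,0]
def tri(rays):
    A=np.zeros((3,3));b=np.zeros(3)
    for c,d in rays:
        d=d/np.linalg.norm(d);M=np.eye(3)-np.outer(d,d);A+=M;b+=M@c
    return np.linalg.solve(A,b)
def save(p,n,crop=None,s=1):
    im=cv2.cvtColor(p["image"],cv2.COLOR_RGB2BGR)
    if crop: im=im[crop[1]:crop[3],crop[0]:crop[2]]
    cv2.imwrite("pics/"+n,cv2.resize(im,None,fx=s,fy=s,interpolation=cv2.INTER_CUBIC))
def st():
    s=r.read_state(); print("t",round(s["time"],3),"pos",np.round(s["ee_pos"],4),"q",np.round(s["eef_rot"],4),"F",np.round(s["ft_force"],1),"w",round(s["width"],4),"j",np.round(s["joint_positions"],2)); return s
def to(pos,yaw=None,pos0=None,q0=None):
    "row numbers for target TCP; yaw = world angle of tool y axis (mod pi)"
    s=r.read_state(); R0=Ro.from_quat(s["eef_rot"]); M=R0.as_matrix()
    d=M.T@(np.array(pos)-s["ee_pos"])/0.2
    cur=np.arctan2(M[1,1],M[0,1])
    if yaw is None: yaw=cur
    dy=(yaw-cur+np.pi/2)%np.pi-np.pi/2; y=cur+dy
    yy=np.array([np.cos(y),np.sin(y),0]);z=np.array([0,0,-1.]);x=np.cross(yy,z)
    T=np.stack([x,yy,z],1)
    rv=Ro.from_matrix(M.T@T).as_rotvec()/(np.pi/2)
    print("row",np.round(d,3),np.round(rv,3),"yawcur",round(np.degrees(cur),1),"j7",s["joint_positions"][6]); return d,rv
E
cat > a.py <<'E'
from h import *
st()
a=eyes.camera("scene");b=eyes.camera("top");save(a,"s0.png",s=1.4);save(b,"t0.png",s=1.4)
for n in ["goblet_center","bell_center","inkwell_center","candlestick_center","tray","wbox","lid_grip","copper_center","mug_center"]:
    for nm,p in(("scene",a),("top",b)):
        print(n,nm,[(round(x["p"],2),np.round(x["xy"]).astype(int).tolist()) for x in eyes.landmark_of(p,n)[:4]])
for p in(a,b): print(-np.array(p["R"]).T@np.array(p["t"]))
import pickle;pickle.dump((a,b),open("p0.pkl","wb"))
E
python3 a.py
```

```text
t 0.0 pos [0.1635 0.6028 0.2217] q [ 1.320e-01  9.913e-01 -7.000e-04 -1.000e-04] F [ 0.   0.5 -0.4] w 0.0868 j [-1.33  0.33 -0.06  1.46  0.02  1.35 -0.09]
goblet_center scene [(0.55, [284, 175])]
goblet_center top [(0.91, [306, 232])]
bell_center scene [(0.71, [321, 194]), (0.44, [364, 231])]
bell_center top [(0.68, [259, 242]), (0.63, [223, 180])]
inkwell_center scene [(0.75, [406, 292]), (0.73, [386, 271]), (0.6, [374, 304])]
inkwell_center top [(0.83, [148, 198]), (0.62, [141, 228]), (0.43, [165, 233])]
candlestick_center scene [(0.78, [243, 148]), (0.38, [406, 289])]
candlestick_center top [(0.86, [364, 234])]
tray scene [(0.66, [216, 202])]
tray top [(0.77, [334, 179])]
wbox scene [(0.74, [298, 271]), (0.47, [281, 176]), (0.29, [217, 201])]
wbox top [(0.98, [220, 180])]
lid_grip scene [(0.6, [308, 260])]
lid_grip top [(0.87, [206, 176]), (0.73, [303, 232])]
copper_center scene [(0.93, [365, 231])]
copper_center top [(0.77, [198, 244])]
mug_center scene [(0.73, [408, 291]), (0.7, [283, 178]), (0.68, [204, 134])]
mug_center top [(0.78, [424, 224])]
[1.1770166  0.62181866 1.01207237]
[0.22977227 0.01720841 1.49791539]
```

View pics/s0.png

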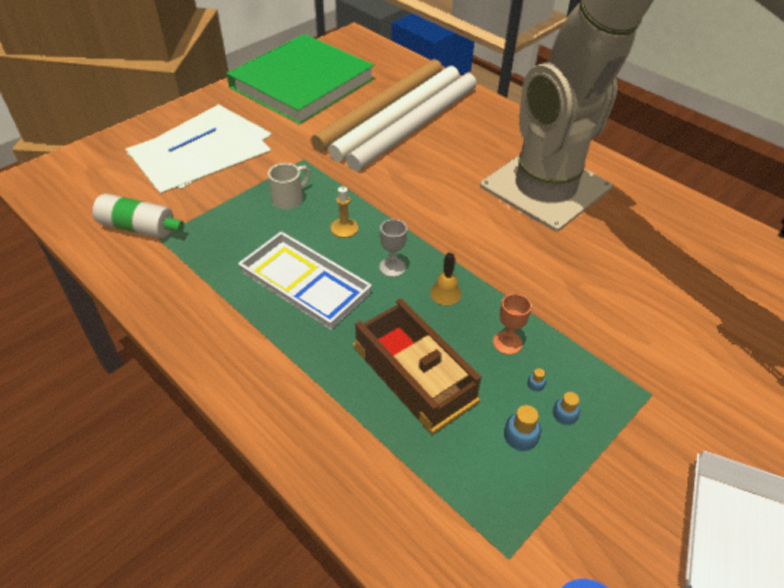

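View pics/t0.png

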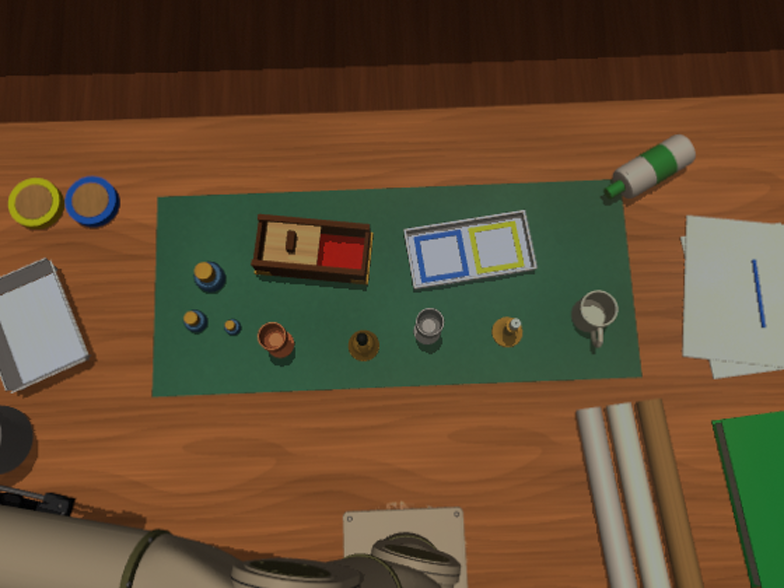

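The views agree: bell at scene (321,194), silver goblet (284,175), candlestick (243,148), copper goblet (365,231). The middle inkwell is at scene (406,292) and top (141,228). The lid is nearly home. Next I'll fit poses from the silhouettes.

```bash
cat > fit.py <<'E'
from h import *
from scipy.optimize import minimize
SH={"goblet_center":[(0,.028),(.004,.028),(.01,.0065),(.05,.0065),(.084,.027),(.115,.027)],
"bell_center":[(0,.032),(.055,.012),(.069,.0105),(.103,.0105),(.115,.006)],
"inkwell_center":[(0,.0225),(.026,.0225),(.026,.0135),(.052,.0135)],
"candlestick_center":[(0,.031),(.008,.031),(.026,.01),(.081,.01),(.081,.0145),(.086,.0145),(.086,.0095),(.114,.0095)],
"mug_center":[(0,.036),(.08,.036)],
"tray":(.061,.125,.026),"wbox":(.053,.112,.081)}
SH["copper_center"]=SH["goblet_center"]
an=np.linspace(0,2*np.pi,24,endpoint=False)
S=4
def sil(p,n,x,y,yaw,z0=0):
    m=np.zeros((420*S,560*S),np.uint8);g=SH[n]
    if isinstance(g,tuple):
        c,s=np.cos(yaw),np.sin(yaw)
        L=[[(x+c*a*g[0]-s*b*g[1],y+s*a*g[0]+c*b*g[1],z) for a in(-1,1) for b in(-1,1) for z in(0,g[2])]]
    else:
        rg=[[(x+q*np.cos(t),y+q*np.sin(t),z0+z) for t in an] for z,q in g]
        L=[rg[i]+rg[i+1] for i in range(len(rg)-1)]
    for P in L:
        uv=(proj(p,P)+.5)*S-.5
        cv2.fillConvexPoly(m,cv2.convexHull(np.round(uv).astype(np.int32)),1)
    return cv2.resize(m.astype(np.float32),(560,420),interpolation=cv2.INTER_AREA)
def fit(views,n,x0,yaw=0.,z0=0):
    "views: list of (pic,mask)"
    ext=isinstance(SH[n],tuple)
    def cost(v):
        k=0
        for p,M in views:
            d=sil(p,n,v[0]/100,v[1]/100,v[2]/10 if ext else 0,z0)-M
            k+=np.abs(cv2.GaussianBlur(d,(0,0),1.0)).sum()/M.sum()
        return k
    best=None
    for y in ([yaw] if not ext else [yaw-.15,yaw,yaw+.15]):
        v0=[x0[0]*100,x0[1]*100]+([y*10] if ext else [])
        sx=np.array([v0]+[np.array(v0)+d for d in np.eye(len(v0))*1.5])
        o=minimize(cost,v0,method="Nelder-Mead",options=dict(initial_simplex=sx,xatol=.01,fatol=1e-4))
        if best is None or o.fun<best.fun: best=o
    v=best.x; return v[0]/100,v[1]/100,(v[2]/10 if ext else 0),best.fun/len(views)
def mask(p,n,xy):
    L=[q for q in eyes.regions_of(p,n)]
    L=[q for q in L if np.hypot(*(np.array(q["xy"])-xy))<14]
    return max(L,key=lambda q:q["p"])["region"].astype(np.float32) if L else None
E
cat > b.py <<'E'
from fit import *
a=eyes.camera("scene");b=eyes.camera("top")
T={"goblet_center":[(284,175),(306,232),.0575],"bell_center":[(321,194),(259,242),.0575],"inkwell_center":[(406,292),(141,228),.026],"candlestick_center":[(243,148),(364,234),.057],"copper_center":[(365,231),(198,244),.0575],"mug_center":[(204,134),(424,224),.04],"tray":[(216,202),(334,179),0],"wbox":[(298,271),(220,180),0]}
for n,(ua,ub,z) in T.items():
    pa,pb=atz(a,ua,z),atz(b,ub,z)
    V=[(p,mask(p,n,u)) for p,u in((a,ua),(b,ub))]
    out=[]
    for vs in (V[:1],V[1:],V):
        vs=[v for v in vs if v[1] is not None]
        out.append(np.round(fit(vs,n,pb[:2]),4) if vs else None)
    print(n,"lm",np.round(pa[:2],4),np.round(pb[:2],4),"| scene",out[0],"top",out[1],"both",out[2])
print("grip",np.round(atz(a,(308,260),.088),4),np.round(atz(b,(206,176),.088),4))
E
python3 b.py
```

```text
goblet_center lm [ 0.4476 -0.0617] [ 0.463  -0.0656] | scene [ 0.4629 -0.0607  0.      0.0833] top [ 0.4602 -0.0637  0.      0.0628] both [ 0.461  -0.0629  0.      0.0864]
bell_center lm [0.4278 0.0647] [0.4407 0.0645] | scene [0.4344 0.0664 0.     0.0741] top [0.4362 0.0655 0.     0.0352] both [0.4354 0.0659 0.     0.0626]
inkwell_center lm [0.5032 0.4091] [0.4989 0.3953] | scene [0.4968 0.4031 0.     0.1259] top [0.4992 0.4035 0.     0.0799] both [0.4992 0.4034 0.     0.1065]
candlestick_center lm [ 0.4525 -0.2344] [ 0.451  -0.2243] | scene [ 0.4516 -0.2248  0.      0.086 ] top [ 0.4506 -0.2257  0.      0.2386] both [ 0.4521 -0.2245  0.      0.1647]
copper_center lm [0.4461 0.2343] [0.4421 0.2314] | scene [0.4465 0.2362 0.     0.0753] top [0.4457 0.2353 0.     0.0999] both [0.4458 0.2366 0.     0.0902]
mug_center lm [ 0.4839 -0.3881] [ 0.475  -0.3957] | scene [ 0.4792 -0.393   0.      0.1218] top [ 0.4797 -0.3949  0.      0.14  ] both [ 0.4791 -0.3949  0.      0.1377]
tray lm [ 0.6277 -0.1609] [ 0.6254 -0.1587] | scene [ 0.6219 -0.1587  0.1154  0.017 ] top [ 0.625  -0.1591  0.122   0.0244] both [ 0.6235 -0.1588  0.115   0.0295]
wbox lm [0.6326 0.1729] [0.6363 0.1741] | scene [ 0.6306  0.1637 -0.1341  0.0365] top [ 0.6306  0.1579 -0.1353  0.0213] both [ 0.6306  0.1607 -0.1436  0.0411]
grip [0.6396 0.2069 0.088 ] [0.6254 0.2031 0.088 ]
```

```bash
cat > c.py <<'E'
from fit import *
a=eyes.camera("scene");b=eyes.camera("top")
def edges(p,x,y,yaw,segs,col,K,c0,img):
    c,s=np.cos(yaw),np.sin(yaw)
    for A,B in segs:
        uv=[(proj(p,[(x+c*q[0]-s*q[1],y+s*q[0]+c*q[1],q[2])])[0]+.5-c0)*K for q in(A,B)]
        cv2.line(img,*[tuple(int(round(t)) for t in u) for u in uv],col,1,cv2.LINE_AA)
def rect(hx,hy,z,cy=0): 
    P=[(-hx,cy-hy,z),(hx,cy-hy,z),(hx,cy+hy,z),(-hx,cy+hy,z)]; return list(zip(P,P[1:]+P[:1]))
ims=[]
for p,cr in((a,(240,200,360,315)),(b,(170,140,290,215)),(a,(160,160,280,240)),(b,(280,140,400,215))):
    K=6 if cr[3]-cr[1]<100 else 4
    K=3.3 if 0 else 4 
    im=cv2.cvtColor(p["image"],cv2.COLOR_RGB2BGR)[cr[1]:cr[3],cr[0]:cr[2]]
    im=cv2.resize(im,None,fx=K,fy=K,interpolation=cv2.INTER_CUBIC)[:300 if cr[3]-cr[1]<100 else 460,:400 if 0 else 480]
    c0=np.array(cr[:2])
    edges(p,.6306,.1607,-.1395,rect(.053,.112,.081)+rect(.053,.112,0)+rect(.041,.1,.081),(0,0,255),K,c0,im)
    edges(p,.624,-.1588,.115,rect(.061,.125,.026)+rect(.05,.05,.003,.058)+rect(.05,.05,.003,-.058),(255,0,255),K,c0,im)
    ims.append(cv2.resize(im,None,fx=.82,fy=.82))
H=max(i.shape[0] for i in ims)
def pad(i,h): return cv2.copyMakeBorder(i,0,h-i.shape[0],0,0,cv2.BORDER_CONSTANT)
o=np.vstack([np.hstack([pad(i,380) for i in ims[:2]]),np.hstack([pad(i,264) for i in ims[2:]])])
print(o.shape); cv2.imwrite("pics/ov1.png",o[:,:800] if o.shape[0]<=600 else cv2.resize(o,None,fx=.93,fy=.93))
E
python3 c.py
```

```text
(644, 788, 3)
```

View pics/ov1.png

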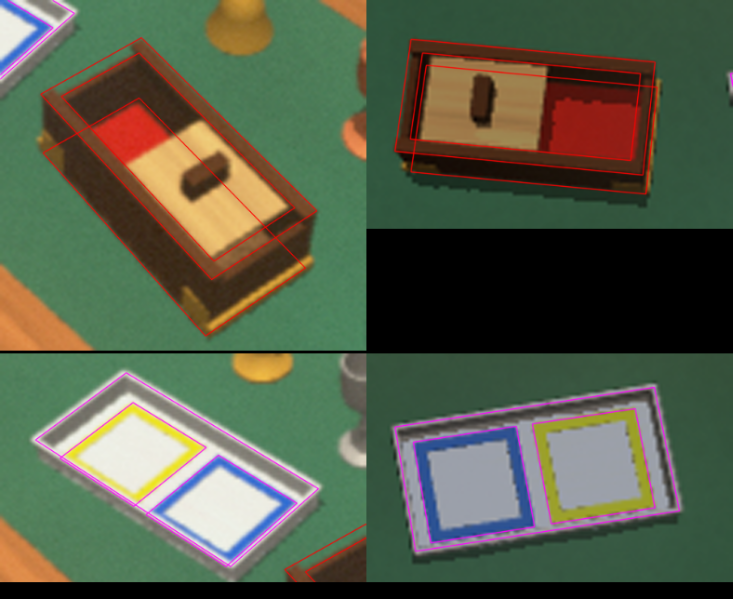

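```bash
python3 -c "
from h import *
st(); to([.461,-.063,.25],0.)"
```

```text
t 2.0 pos [0.1635 0.6033 0.2226] q [ 0.132   0.9912  0.     -0.    ] F [ 0.8  0.8 -0.9] w 0.087 j [-1.33  0.33 -0.06  1.46  0.02  1.35 -0.09]
row [-2.307 -2.826 -0.137] [ 0.    -0.     0.831] yawcur 74.8 j7 -0.08851518412202461
```

The overlay matches the box at scene (298,271) and the tray at scene (216,202) to about 2 mm. I'll write a planner that prints the rows, then start moving.

```bash
cat > plan.py <<'E'
from h import *
def plan(wps,start=None):
    "wps: (x,y,z,yawdeg|None,open%,step mm,hold rows)"
    s=r.read_state(); P=np.array(s["ee_pos"]);M=Ro.from_quat(s["eef_rot"]).as_matrix();yaw=np.degrees(np.arctan2(M[1,1],M[0,1]))
    if start: P,yaw=np.array(start[:3],float),start[3]
    seq=[]
    def add(T,y,g): seq.append((np.array(T),y,g))
    cp,cy=P.copy(),yaw
    for x,y,z,yw,g,stp,h in wps:
        T=np.array([x,y,z]);ty=cy if yw is None else cy+(yw-cy+90)%180-90
        n=max(1,int(np.ceil(np.linalg.norm(T-cp)*1000/stp-1e-6)),int(np.ceil(abs(ty-cy)/10.5)))
        for i in range(1,n+1): add(cp+(T-cp)*i/n,cy+(ty-cy)*i/n,g)
        for i in range(h): add(T,ty,g)
        cp,cy=T,ty
    def frame(y):
        a=np.radians(y);yy=np.array([np.cos(a),np.sin(a),0]);z=np.array([0,0,-1.]);return np.stack([np.cross(yy,z),yy,z],1)
    B=(P,yaw);first=M if not start else frame(yaw);k=0;F=first
    while k<len(seq):
        rows=[]
        while k<len(seq) and len(rows)<5:
            T,y,g=seq[k];d=F.T@(T-B[0])/.2
            rv=Ro.from_matrix(F.T@frame(y)).as_rotvec()/(np.pi/2)
            if np.abs(d).max()>1: break
            rows.append([round(float(v),3)+0. for v in (*d,*rv)]+[g]);k+=1
        print("["+",".join("["+",".join("%g"%v for v in q)+"]" for q in rows)+"]")
        B=(seq[k-1][0],seq[k-1][1]);F=frame(B[1])
E
python3 -c "
from plan import *
plan([(.40,.42,.25,40,100,60,0),(.461,.1,.25,0,100,60,0),(.461,-.063,.19,0,100,60,2)])"
```

```text
[[-0.23,-0.096,-0.023,0,0,0.064,100],[-0.46,-0.192,-0.046,0,0,0.129,100],[-0.69,-0.287,-0.069,0,0,0.193,100],[-0.921,-0.383,-0.092,0,0,0.258,100]]
[[-0.249,0.003,-0.023,0,0,0.064,100],[-0.499,0.005,-0.046,0,0,0.129,100],[-0.704,-0.172,-0.046,0,0,0.203,100],[-0.909,-0.35,-0.046,0,0,0.277,100]]
[[-0.261,-0.074,0,0,0,0.074,100],[-0.522,-0.149,0,0,0,0.148,100],[-0.783,-0.223,0,0,0,0.222,100]]
[[-0.271,0.02,0,0,0,0.074,100],[-0.541,-0.012,0.1,0,0,0.074,100],[-0.81,-0.044,0.2,0,0,0.074,100]]
[[-0.272,0,0.1,0,0,0,100],[-0.272,0,0.1,0,0,0,100],[-0.272,0,0.1,0,0,0,100]]
```

Call:
play_rows --pt "-0.23 -0.096 -0.023 0 0 0.064 100" --pt "-0.46 -0.192 -0.046 0 0 0.129 100" --pt "-0.69 -0.287 -0.069 0 0 0.193 100" --pt "-0.92 -0.383 -0.092 0 0 0.258 100"

```text
time: 2.5
ee_pos: [0.3223, 0.4801, 0.2413]
eef_rot: [0.33, 0.944, 0.0, -0.0]
ft_force: [0.9, -0.2, 0.3]
width: 0.0869
```

Call:
play_rows --pt "-0.249 0.003 -0.023 0 0 0.064 100" --pt "-0.499 0.005 -0.046 0 0 0.129 100" --pt "-0.704 -0.172 -0.046 0 0 0.203 100" --pt "-0.909 -0.35 -0.046 0 0 0.277 100"

```text
time: 3.0
ee_pos: [0.4206, 0.3117, 0.2501]
eef_rot: [0.527, 0.85, 0.0, 0.0]
ft_force: [0.6, 0.3, 0.0]
width: 0.087
```

Call:
play_rows --pt "-0.261 -0.074 0 0 0 0.074 100" --pt "-0.522 -0.149 0 0 0 0.148 100" --pt "-0.783 -0.223 0 0 0 0.222 100"

```text
time: 3.38
ee_pos: [0.4507, 0.1517, 0.2504]
eef_rot: [0.666, 0.746, 0.0, -0.0]
ft_force: [1.6, -0.5, 0.4]
width: 0.0871
```

Call:
play_rows --pt "-0.271 0.02 0 0 0 0.074 100" --pt "-0.541 -0.012 0.1 0 0 0.074 100" --pt "-0.81 -0.044 0.2 0 0 0.074 100"

```text
time: 3.75
ee_pos: [0.4607, -0.0102, 0.21]
eef_rot: [0.707, 0.707, 0.001, 0.0]
ft_force: [1.1, -0.9, -0.1]
width: 0.0869
```

Call:
play_rows --pt "-0.272 0 0.1 0 0 0 100" --pt "-0.272 0 0.1 0 0 0 100" --pt "-0.272 0 0.1 0 0 0 100"

```text
time: 4.12
ee_pos: [0.4609, -0.0625, 0.1903]
eef_rot: [0.707, 0.707, 0.0, -0.0]
ft_force: [-0.6, 1.0, -0.1]
width: 0.087
```

```bash
python3 -c "
from plan import *
st()
plan([(.461,-.063,.19,0,100,60,0),(.461,-.063,.082,0,100,30,1)])
t=(.624-np.sin(.115)*.058,-.1588+np.cos(.115)*.058);print(t)"
```

```text
t 4.125 pos [ 0.4609 -0.0625  0.1903] q [ 7.069e-01  7.073e-01  3.000e-04 -1.000e-04] F [-0.6  1.  -0.1] w 0.087 j [-0.59 -0.03  0.63  1.94  0.02  1.23  0.03]
[[-0.003,0.001,0.002,0,0,0,100],[-0.003,0,0.137,0,0,0,100],[-0.003,0,0.272,0,0,0,100],[-0.003,0,0.407,0,0,0,100],[-0.003,0,0.542,0,0,0,100]]
[[0,0,0,0,0,0,100]]
(np.float64(0.6173446920731674), np.float64(-0.10118310250977547))
```

Call:
play_rows --pt "0 0 0.14 0 0 0 100" --pt "0 0 0.27 0 0 0 100" --pt "0 0 0.41 0 0 0 100" --pt "0 0 0.54 0 0 0 100" --pt "0 0 0.54 0 0 0 100" --squeeze 15

```text
time: 4.75
ee_pos: [0.46, -0.0616, 0.0812]
eef_rot: [0.706, 0.708, -0.001, -0.001]
ft_force: [0.3, -0.2, 0.5]
width: 0.0873
```

Call:
play_rows --pt "0 0 0 0 0 0 0" --pt "0 0 0 0 0 0 0" --pt "0 0 0 0 0 0 0" --pt "0 0 0 0 0 0 0" --pt "0 0 0 0 0 0 0" --squeeze 15

```text
time: 5.38
ee_pos: [0.4609, -0.0629, 0.0824]
eef_rot: [0.707, 0.707, 0.0, 0.0]
ft_force: [-0.8, -0.0, 3.1]
width: 0.0529
```

Call:
play_rows --pt "0 0 -0.05 0 0 0 0" --pt "0 0 -0.15 0 0 0 0" --pt "0 0 -0.25 0 0 0 0" --pt "0 0 -0.35 0 0 0 0" --pt "0 0 -0.35 0 0 0 0"

```text
time: 6.0
ee_pos: [0.4616, -0.0629, 0.1535]
eef_rot: [0.707, 0.707, 0.001, 0.001]
ft_force: [-0.1, 1.0, -1.1]
width: 0.0528
```

```bash
cat > d.py <<'E'
import sys
from fit import *
st()
a=eyes.camera("scene");save(a,sys.argv[1],tuple(map(int,sys.argv[2].split(","))),float(sys.argv[3]))
E
python3 d.py s1.png 180,80,340,240 3
python3 -c "
from plan import *
plan([(.6173,-.1012,.152,0,0,35,1),(.6173,-.1012,.086,0,0,20,2)],(.461,-.063,.152,0))"
```

```text
t 6.0 pos [ 0.4616 -0.0629  0.1535] q [7.069e-01 7.073e-01 1.200e-03 7.000e-04] F [-0.1  1.  -1.1] w 0.0528 j [-0.59  0.01  0.64  1.99 -0.01  1.14  0.05]
[[-0.038,0.156,0,0,0,0,0],[-0.076,0.313,0,0,0,0,0],[-0.115,0.469,0,0,0,0,0],[-0.153,0.625,0,0,0,0,0],[-0.191,0.781,0,0,0,0,0]]
[[0,0,0,0,0,0,0],[0,0,0.082,0,0,0,0],[0,0,0.165,0,0,0,0],[0,0,0.247,0,0,0,0],[0,0,0.33,0,0,0,0]]
[[0,0,0,0,0,0,0],[0,0,0,0,0,0,0]]
```

View pics/s1.png

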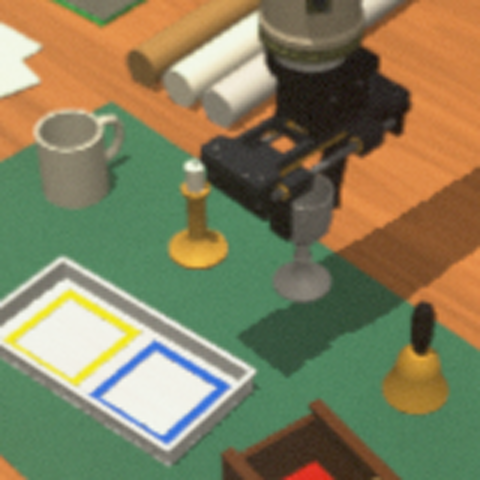

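Call:
play_rows --pt "-0.038 0.156 0 0 0 0 0" --pt "-0.076 0.313 0 0 0 0 0" --pt "-0.115 0.469 0 0 0 0 0" --pt "-0.153 0.625 0 0 0 0 0" --pt "-0.191 0.781 0 0 0 0 0"

```text
time: 6.68
ee_pos: [0.6174, -0.1011, 0.1505]
eef_rot: [0.707, 0.707, -0.001, -0.001]
ft_force: [0.1, -0.4, -1.3]
width: 0.0531
```

Call:
play_rows --pt "0 0 0 0 0 0 0" --pt "0 0 0.08 0 0 0 0" --pt "0 0 0.17 0 0 0 0" --pt "0 0 0.25 0 0 0 0" --pt "0 0 0.33 0 0 0 0"

```text
time: 7.3
ee_pos: [0.6165, -0.1007, 0.0848]
eef_rot: [0.707, 0.707, -0.0, -0.0]
ft_force: [-8.2, -0.8, 19.0]
width: 0.0532
```

Call:
play_rows --pt "0 0 0 0 0 0 0" --pt "0 0 0 0 0 0 0"

```text
time: 7.55
ee_pos: [0.617, -0.101, 0.0861]
eef_rot: [0.707, 0.707, 0.0, 0.0]
ft_force: [1.0, -0.3, -1.5]
width: 0.0528
```

```bash
python3 -c "
from plan import *
st()
plan([(.6173,-.1012,.086,0,100,20,3),(.6173,-.1012,.21,0,100,50,0),(.4355,.066,.21,0,100,60,1),(.4355,.066,.068,0,100,30,1),(.4355,.066,.068,0,0,60,4)],(.6173,-.1012,.086,0))"
```

```text
t 7.55 pos [ 0.617  -0.101   0.0861] q [0.7069 0.7073 0.     0.    ] F [ 1.  -0.3 -1.5] w 0.0528 j [-0.4   0.5   0.64  1.64 -0.33  1.1   0.33]
[[0,0,0,0,0,0,100],[0,0,0,0,0,0,100],[0,0,0,0,0,0,100],[0,0,0,0,0,0,100],[0,0,-0.207,0,0,0,100]]
[[0,0,-0.207,0,0,0,100],[0,0,-0.413,0,0,0,100],[0.167,-0.182,-0.413,0,0,0,100],[0.334,-0.364,-0.413,0,0,0,100],[0.502,-0.545,-0.413,0,0,0,100]]
[[0.167,-0.182,0,0,0,0,100],[0.334,-0.364,0,0,0,0,100],[0.334,-0.364,0,0,0,0,100],[0.334,-0.364,0.142,0,0,0,100],[0.334,-0.364,0.284,0,0,0,100]]
[[0,0,0.142,0,0,0,100],[0,0,0.284,0,0,0,100],[0,0,0.426,0,0,0,100],[0,0,0.426,0,0,0,100],[0,0,0.426,0,0,0,0]]
[[0,0,0,0,0,0,0],[0,0,0,0,0,0,0],[0,0,0,0,0,0,0],[0,0,0,0,0,0,0]]
```

Call:
play_rows --pt "0 0 0.006 0 0 0 0" --pt "0 0 0.006 0 0 0 100" --pt "0 0 0.006 0 0 0 100" --pt "0 0 0.006 0 0 0 100" --pt "0 0 -0.1 0 0 0 100"

```text
time: 8.18
ee_pos: [0.6161, -0.1008, 0.1057]
eef_rot: [0.707, 0.707, -0.001, -0.001]
ft_force: [0.8, 0.7, 0.4]
width: 0.0833
```

Call:
play_rows --pt "0 0 -0.3 0 0 0 100" --pt "0 0 -0.52 0 0 0 100" --pt "0.167 -0.182 -0.52 0 0 0 100" --pt "0.334 -0.364 -0.52 0 0 0 100" --pt "0.502 -0.545 -0.52 0 0 0 100"

```text
time: 8.8
ee_pos: [0.5071, -0.0001, 0.2115]
eef_rot: [0.707, 0.707, 0.001, 0.0]
ft_force: [-0.0, 0.7, 0.8]
width: 0.0872
```

Call:
play_rows --pt "0.167 -0.182 0 0 0 0 100" --pt "0.334 -0.364 0 0 0 0 100" --pt "0.334 -0.364 0 0 0 0 100"

```text
time: 9.18
ee_pos: [0.4336, 0.0682, 0.2116]
eef_rot: [0.705, 0.709, 0.001, -0.0]
ft_force: [0.7, 0.4, 1.0]
width: 0.0874
```

Run:
```python
from fit import *
st()
a=eyes.camera("scene");b=eyes.camera("top")
save(a,"s2.png",(180,80,420,260),3)
for n,x0 in (("goblet_center",(.617,-.101,.003)),("bell_center",(.4355,.066,0)),("tray",(.624,-.1588,0))):
    for p in (a,b):
        u=proj(p,[(x0[0],x0[1],x0[2]+(.0575 if n!="tray" else 0))])[0]
        m=mask(p,n,u)
        if m is not None: print(n,np.round(fit([(p,m)],n,x0[:2],0.115 if n=="tray" else 0,x0[2]),4))
```

```text
t 9.175 pos [0.4336 0.0682 0.2116] q [ 7.054e-01  7.088e-01  1.400e-03 -5.000e-04] F [0.7 0.4 1. ] w 0.0874 j [-0.84 -0.12  0.54  1.96  0.06  1.28 -0.31]
goblet_center [ 0.6179 -0.1014  0.      0.1052]
goblet_center [ 0.6175 -0.1019  0.      0.0292]
bell_center [0.4343 0.0663 0.     0.0753]
tray [ 0.6216 -0.1597  0.1265  0.2329]
tray [ 0.6258 -0.1608  0.1281  0.1815]
```

View pics/s2.png

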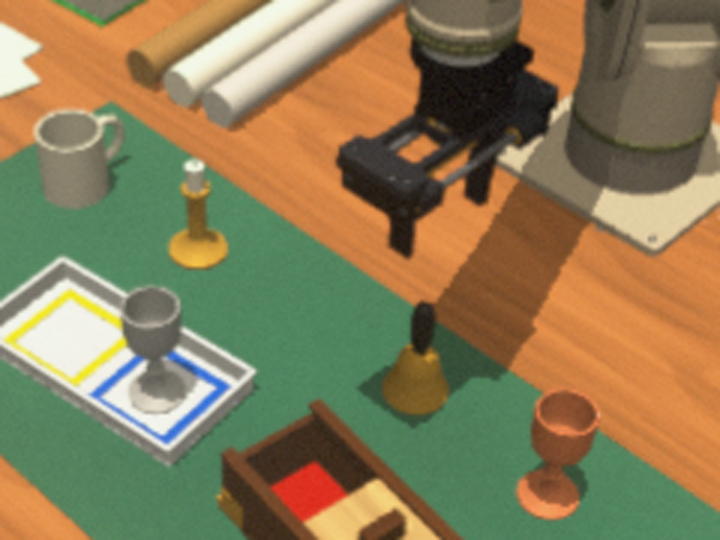

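Call:
play_rows --pt "0 0 0.14 0 0 0 100" --pt "0 0 0.28 0 0 0 100" --pt "0 0 0.43 0 0 0 100" --pt "0 0 0.57 0 0 0 100" --pt "0 0 0.71 0 0 0 100"

```text
time: 10.2
ee_pos: [0.4353, 0.0656, 0.0672]
eef_rot: [0.707, 0.707, -0.0, 0.0]
ft_force: [0.3, -0.2, 0.0]
width: 0.0873
```

Call:
play_rows --pt "0 0 0 0 0 0 100" --pt "0 0 0 0 0 0 0" --pt "0 0 0 0 0 0 0" --pt "0 0 0 0 0 0 0" --pt "0 0 0 0 0 0 0" --squeeze 20

```text
time: 10.82
ee_pos: [0.4353, 0.0662, 0.0685]
eef_rot: [0.707, 0.707, 0.0, 0.0]
ft_force: [-0.6, 0.0, 0.2]
width: 0.0551
```

Call:
play_rows --pt "0 0 0 0 0 0 0" --pt "0 0 0 0 0 0 0" --pt "0 0 0 0 0 0 0"

```text
time: 11.2
ee_pos: [0.4351, 0.0661, 0.0681]
eef_rot: [0.707, 0.707, -0.0, -0.0]
ft_force: [-0.2, 0.1, 0.2]
width: 0.0251
```

```bash
python3 -c "
from plan import *
st()
plan([(.4355,.066,.208,0,0,30,0),(.6307,-.2164,.208,0,0,38,2),(.6307,-.2164,.072,0,0,22,2)],(.4355,.066,.068,0))"
```

```text
t 11.2 pos [0.4351 0.0661 0.0681] q [ 0.7069  0.7073 -0.     -0.    ] F [-0.2  0.1  0.2] w 0.0251 j [-0.82  0.08  0.59  2.13 -0.05  0.95 -0.2 ]
[[0,0,-0.14,0,0,0,0],[0,0,-0.28,0,0,0,0],[0,0,-0.42,0,0,0,0],[0,0,-0.56,0,0,0,0],[0,0,-0.7,0,0,0,0]]
[[-0.141,0.098,0,0,0,0,0],[-0.282,0.195,0,0,0,0,0],[-0.424,0.293,0,0,0,0,0],[-0.565,0.39,0,0,0,0,0],[-0.706,0.488,0,0,0,0,0]]
[[-0.141,0.098,0,0,0,0,0],[-0.282,0.195,0,0,0,0,0],[-0.424,0.293,0,0,0,0,0],[-0.565,0.39,0,0,0,0,0],[-0.706,0.488,0,0,0,0,0]]
[[0,0,0,0,0,0,0],[0,0,0,0,0,0,0],[0,0,0.097,0,0,0,0],[0,0,0.194,0,0,0,0],[0,0,0.291,0,0,0,0]]
[[0,0,0.097,0,0,0,0],[0,0,0.194,0,0,0,0],[0,0,0.291,0,0,0,0],[0,0,0.389,0,0,0,0],[0,0,0.389,0,0,0,0]]
[[0,0,0,0,0,0,0]]
```

Fingers still closing; hold on, then lift.

Call:
play_rows --pt "0 0 0 0 0 0 0" --pt "0 0 0 0 0 0 0" --pt "0 0 0 0 0 0 0"

```text
time: 11.58
ee_pos: [0.435, 0.0661, 0.068]
eef_rot: [0.707, 0.707, -0.0, -0.0]
ft_force: [0.7, 0.0, -1.4]
width: 0.0202
```

Call:
play_rows --pt "0 0 -0.1 0 0 0 0" --pt "0 0 -0.25 0 0 0 0" --pt "0 0 -0.4 0 0 0 0" --pt "0 0 -0.55 0 0 0 0" --pt "0 0 -0.7 0 0 0 0"

```text
time: 12.2
ee_pos: [0.4347, 0.066, 0.2088]
eef_rot: [0.707, 0.707, -0.0, -0.0]
ft_force: [-0.0, -0.1, -3.1]
width: 0.0201
```

Call:
play_rows --pt "-0.141 0.098 0 0 0 0 0" --pt "-0.282 0.195 0 0 0 0 0" --pt "-0.424 0.293 0 0 0 0 0" --pt "-0.565 0.39 0 0 0 0 0" --pt "-0.706 0.488 0 0 0 0 0"

```text
time: 12.82
ee_pos: [0.533, -0.0758, 0.2078]
eef_rot: [0.707, 0.708, -0.0, -0.0]
ft_force: [0.1, 0.3, -3.1]
width: 0.0201
```

Call:
play_rows --pt "-0.141 0.098 0 0 0 0 0" --pt "-0.282 0.195 0 0 0 0 0" --pt "-0.424 0.293 0 0 0 0 0" --pt "-0.565 0.39 0 0 0 0 0" --pt "-0.706 0.488 0 0 0 0 0"

```text
time: 13.45
ee_pos: [0.6309, -0.2167, 0.2073]
eef_rot: [0.707, 0.708, -0.0, -0.001]
ft_force: [0.5, 0.5, -2.5]
width: 0.0204
```

Call:
play_rows --pt "0 0 0 0 0 0 0" --pt "0 0 0.1 0 0 0 0" --pt "0 0 0.2 0 0 0 0" --pt "0 0 0.3 0 0 0 0" --pt "0 0 0.4 0 0 0 0"

```text
time: 14.08
ee_pos: [0.6302, -0.2155, 0.1264]
eef_rot: [0.707, 0.708, -0.0, -0.0]
ft_force: [0.2, -0.7, -2.6]
width: 0.0199
```

```bash
python3 d.py s3.png 140,80,380,260 3; rm -f x
python3 - <<'E'
from fit import *
a=eyes.camera("scene");s=r.read_state();x0=np.array(s["ee_pos"])
z=x0[2]-.068
u=proj(a,[(x0[0],x0[1],z+.0575)])[0];m=mask(a,"bell_center",u)
if m is not None: print(z,np.round(fit([(a,m)],"bell_center",x0[:2],0,z),4))
E
```

```text
t 14.075 pos [ 0.6302 -0.2155  0.1264] q [ 7.067e-01  7.076e-01 -0.000e+00 -4.000e-04] F [ 0.2 -0.7 -2.6] w 0.0199 j [-0.27  0.58  0.76  1.49 -0.41  1.23  0.55]
0.057068532074960515 [ 0.628  -0.2162  0.      0.3711]
```

View pics/s3.png

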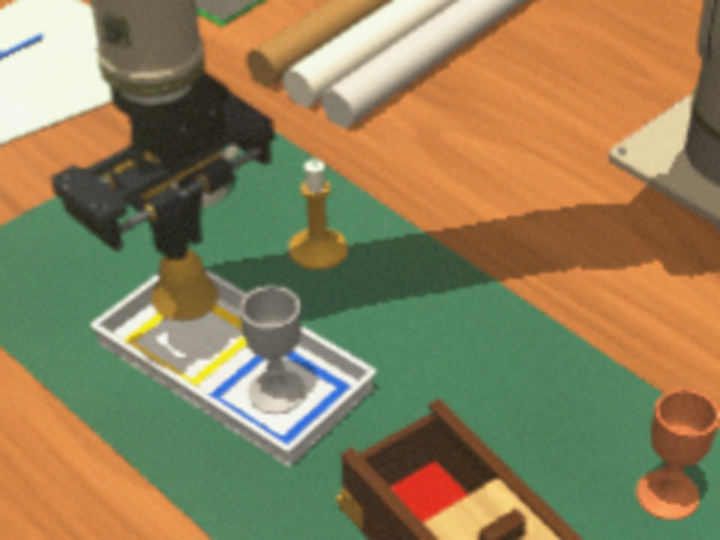

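Call:
play_rows --pt "0 0 0.1 0 0 0 0" --pt "0 0 0.2 0 0 0 0" --pt "0 0 0.26 0 0 0 0" --pt "0 0 0.285 0 0 0 0" --pt "0 0 0.285 0 0 0 0"

```text
time: 14.85
ee_pos: [0.6306, -0.2165, 0.0714]
eef_rot: [0.707, 0.707, 0.0, 0.0]
ft_force: [-0.3, -0.1, -1.9]
width: 0.0205
```

```bash
python3 -c "
from plan import *
st()
plan([(.6307,-.2164,.071,0,100,20,5),(.6307,-.2164,.21,0,100,40,0),(.637,.205,.21,82,50,58,1),(.637,.205,.12,82,50,30,1)],(.6307,-.2164,.071,0))"
```

```text
t 14.85 pos [ 0.6306 -0.2165  0.0714] q [7.070e-01 7.072e-01 1.000e-04 3.000e-04] F [-0.3 -0.1 -1.9] w 0.0205 j [-0.25  0.64  0.73  1.54 -0.45  1.14  0.57]
[[0,0,0,0,0,0,100],[0,0,0,0,0,0,100],[0,0,0,0,0,0,100],[0,0,0,0,0,0,100],[0,0,0,0,0,0,100]]
[[0,0,0,0,0,0,100],[0,0,-0.174,0,0,0,100],[0,0,-0.348,0,0,0,100],[0,0,-0.521,0,0,0,100],[0,0,-0.695,0,0,0,100]]
[[0.263,0.004,0,0,0,-0.114,50],[0.527,0.008,0,0,0,-0.228,50],[0.79,0.012,0,0,0,-0.342,50]]
[[0.224,0.138,0,0,0,-0.114,50],[0.449,0.276,0,0,0,-0.228,50],[0.673,0.414,0,0,0,-0.342,50],[0.897,0.552,0,0,0,-0.456,50]]
[[0.079,0.251,0,0,0,-0.114,50],[0.079,0.251,0,0,0,-0.114,50],[0.079,0.251,0.15,0,0,-0.114,50],[0.079,0.251,0.3,0,0,-0.114,50],[0.079,0.251,0.45,0,0,-0.114,50]]
[[0,0,0,0,0,0,50]]
```

Call:
play_rows --pt "0 0 0 0 0 0 100" --pt "0 0 0 0 0 0 100" --pt "0 0 0 0 0 0 100" --pt "0 0 0 0 0 0 100" --pt "0 0 -0.05 0 0 0 100"

```text
time: 15.48
ee_pos: [0.63, -0.2159, 0.0808]
eef_rot: [0.707, 0.707, -0.0, -0.001]
ft_force: [1.1, -1.1, -0.6]
width: 0.0622
```

Call:
play_rows --pt "0 0 -0.16 0 0 0 100" --pt "0 0 -0.32 0 0 0 100" --pt "0 0 -0.48 0 0 0 100" --pt "0 0 -0.645 0 0 0 100"

```text
time: 15.98
ee_pos: [0.6304, -0.2163, 0.212]
eef_rot: [0.707, 0.707, 0.0, 0.0]
ft_force: [0.6, -0.5, -0.8]
width: 0.0867
```

Call:
play_rows --pt "0.263 0.004 0 0 0 -0.114 50" --pt "0.527 0.008 0 0 0 -0.228 50" --pt "0.79 0.012 0 0 0 -0.342 50"

```text
time: 16.35
ee_pos: [0.6327, -0.0567, 0.2111]
eef_rot: [0.491, 0.871, 0.0, 0.0]
ft_force: [0.7, 0.5, -0.4]
width: 0.0647
```

Call:
play_rows --pt "0.224 0.138 0 0 0 -0.114 50" --pt "0.449 0.276 0 0 0 -0.228 50" --pt "0.673 0.414 0 0 0 -0.342 50" --pt "0.897 0.552 0 0 0 -0.456 50"

```text
time: 16.85
ee_pos: [0.6357, 0.154, 0.2112]
eef_rot: [0.155, 0.988, 0.0, 0.001]
ft_force: [0.0, 0.1, -0.2]
width: 0.0438
```

Call:
play_rows --pt "0.079 0.251 0 0 0 -0.114 50" --pt "0.079 0.251 0 0 0 -0.114 50" --pt "0.079 0.251 0.15 0 0 -0.114 50" --pt "0.079 0.251 0.3 0 0 -0.114 50" --pt "0.079 0.251 0.4 0 0 -0.114 50"

```text
time: 17.48
ee_pos: [0.6362, 0.2041, 0.1293]
eef_rot: [0.07, 0.998, -0.0, -0.0]
ft_force: [0.5, -0.0, 0.4]
width: 0.0436
```

Run:
```python
from fit import *
st()
a=eyes.camera("scene");b=eyes.camera("top")
A=cv2.resize(a["image"][120:320,150:400],None,fx=2.4,fy=2.4);B=cv2.resize(b["image"][130:250,170:420],None,fx=2.4,fy=2.4)
A=A[:,:, ::-1];B=B[:,:,::-1]
cv2.imwrite("pics/c4.png",cv2.resize(np.vstack([A,B]),None,fx=.78,fy=.78))
for n,x0 in (("goblet_center",(.617,-.101,.003)),("bell_center",(.6307,-.2164,.003))):
    for p in (a,b):
        u=proj(p,[(x0[0],x0[1],x0[2]+.0575)])[0]
        m=mask(p,n,u)
        if m is not None: print(n,np.round(fit([(p,m)],n,x0[:2],0,x0[2]),4))
for p in(a,b): print([np.round(atz(p,q["xy"],.088)[:2],4) for q in eyes.landmark_of(p,"lid_grip")])
```

```text
t 17.475 pos [0.6362 0.2041 0.1293] q [ 6.960e-02  9.976e-01 -3.000e-04 -2.000e-04] F [ 0.5 -0.   0.4] w 0.0436 j [-0.67  0.51  0.41  1.47 -0.21  1.21  1.19]
goblet_center [ 0.617  -0.1013  0.      0.0896]
goblet_center [ 0.6165 -0.1028  0.      0.0877]
bell_center [ 0.6294 -0.2168  0.      0.071 ]
bell_center [ 0.631  -0.2181  0.      0.0611]
[array([0.6303, 0.2007])]
[array([0.6306, 0.2053])]
```

View pics/c4.png

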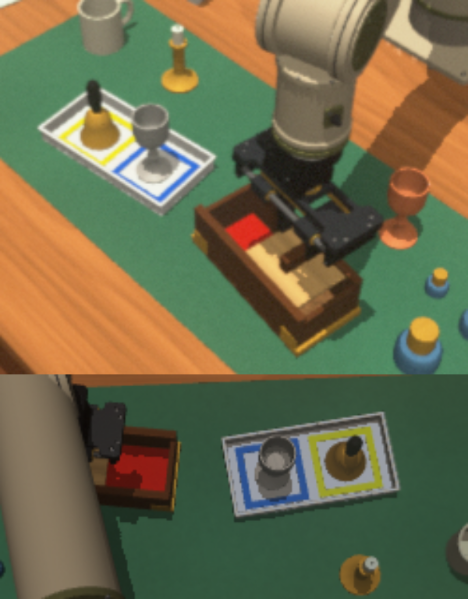

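Call:
play_rows --pt "0 0 0.1 0 0 0 50" --pt "0 0 0.18 0 0 0 50" --pt "0 0 0.235 0 0 0 50" --pt "0 0 0.255 0 0 0 50" --pt "0 0 0.255 0 0 0 50"

```text
time: 18.5
ee_pos: [0.6363, 0.205, 0.079]
eef_rot: [0.069, 0.998, -0.0, -0.0]
ft_force: [-0.6, 1.2, 0.1]
width: 0.0434
```

Call:
play_rows --pt "0 0 0 0 0 0 0" --pt "0 0 0 0 0 0 0" --pt "0 0 0 0 0 0 0" --pt "0 0 0 0 0 0 0" --pt "0 0 0 0 0 0 0" --squeeze 12

```text
time: 19.12
ee_pos: [0.6365, 0.205, 0.0794]
eef_rot: [0.069, 0.998, 0.0, 0.0]
ft_force: [0.6, -2.4, 1.9]
width: 0.016
```

```bash
python3 -c "
from plan import *
st()"
```

```text
t 19.125 pos [0.6365 0.205  0.0794] q [6.880e-02 9.976e-01 1.000e-04 2.000e-04] F [ 0.6 -2.4  1.9] w 0.016 j [-0.66  0.55  0.39  1.51 -0.23  1.12  1.21]
```

Call:
play_rows --pt "0 -0.08 0 0 0 0 0" --pt "0 -0.18 0 0 0 0 0" --pt "0 -0.28 0 0 0 0 0" --pt "0 -0.37 0 0 0 0 0" --pt "0 -0.42 0 0 0 0 0"

```text
time: 19.75
ee_pos: [0.6248, 0.12, 0.0794]
eef_rot: [0.069, 0.998, 0.0, 0.0]
ft_force: [3.4, 0.5, 2.2]
width: 0.0159
```

Call:
play_rows --pt "0 -0.03 0 0 0 0 0" --pt "0 -0.05 0 0 0 0 0" --pt "0 -0.05 0 0 0 0 0"

```text
time: 20.12
ee_pos: [0.6237, 0.1117, 0.0794]
eef_rot: [0.069, 0.998, -0.0, 0.0]
ft_force: [1.9, -2.5, 5.1]
width: 0.016
```

Call:
play_rows --pt "0 -0.015 0 0 0 0 0" --pt "0 -0.025 0 0 0 0 0" --pt "0 -0.025 0 0 0 0 0"

```text
time: 20.5
ee_pos: [0.6233, 0.1088, 0.0794]
eef_rot: [0.068, 0.998, 0.001, 0.001]
ft_force: [5.9, 4.8, 4.2]
width: 0.0157
```

Call:
play_rows --pt "0 -0.015 0 0 0 0 0" --pt "0 -0.025 0 0 0 0 0" --pt "0 -0.025 0 0 0 0 0"

```text
time: 20.88
ee_pos: [0.6232, 0.1087, 0.0794]
eef_rot: [0.066, 0.998, 0.004, 0.001]
ft_force: [11.2, 17.0, -1.8]
width: 0.016
```

```bash
python3 d.py s5.png 240,190,400,310 4
```

```text
t 20.875 pos [0.6232 0.1087 0.0794] q [0.0662 0.9978 0.0036 0.0015] F [11.2 17.  -1.8] w 0.016 j [-0.56  0.48  0.42  1.63 -0.22  1.08  1.35]
```

View pics/s5.png

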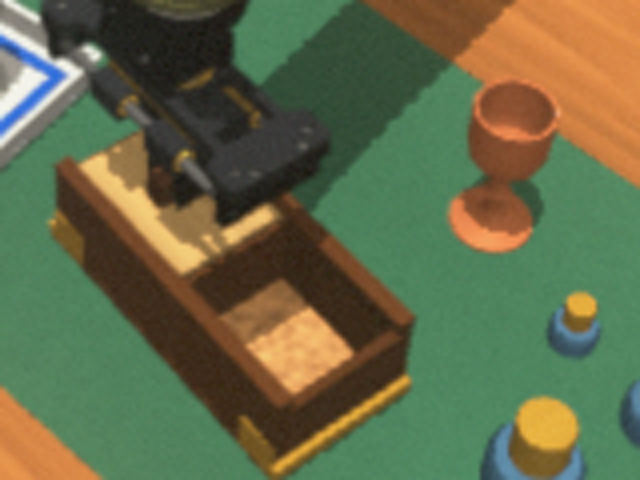

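Lid is at its open stop: the ink bay is clear (crop (290,330)) and the force rose to about 20 N. Releasing it and planning the inkwell.

Call:
play_rows --pt "0 0.03 0 0 0 0 0" --pt "0 0.03 0 0 0 0 50" --pt "0 0.03 0 0 0 0 50" --pt "0 0.03 0 0 0 0 50" --pt "0 0.03 -0.1 0 0 0 50"

```text
time: 21.55
ee_pos: [0.6215, 0.1075, 0.0983]
eef_rot: [0.069, 0.998, -0.001, -0.002]
ft_force: [0.0, 1.0, 0.0]
width: 0.0417
```

Call:
play_rows --pt "0 0 -0.2 0 0 0 50" --pt "0 0 -0.4 0 0 0 55" --pt "0 0 -0.55 0 0 0 55"

```text
time: 21.92
ee_pos: [0.6233, 0.1077, 0.2127]
eef_rot: [0.069, 0.998, 0.001, 0.001]
ft_force: [0.3, 1.0, -0.5]
width: 0.0473
```

Run:
```python
from fit import *
from plan import plan
s=st()
a=eyes.camera("scene");b=eyes.camera("top")
base=SH["inkwell_center"]
for k,ua,ub in ((1,(406,292),(141,228)),(1.3,(374,304),(148,198)),(.75,(386,271),(165,233))):
    best=None
    for f in (k*.9,k,k*1.1):
        SH["inkwell_center"]=[(z*f,q*f) for z,q in base]
        V=[(p,mask(p,"inkwell_center",u)) for p,u in((a,ua),(b,ub))]; V=[v for v in V if v[1] is not None]
        o=fit(V,"inkwell_center",atz(b,ub,.026*f)[:2]); 
        if best is None or o[3]<best[0][3]: best=(o,f,len(V))
    print(np.round(best[0],4),best[1],best[2])
for p in(a,b): print([np.round(atz(p,q["xy"],.088)[:2],4) for q in eyes.landmark_of(p,"lid_grip")])
```

```text
t 21.925 pos [0.6233 0.1077 0.2127] q [6.900e-02 9.976e-01 5.000e-04 1.300e-03] F [ 0.3  1.  -0.5] w 0.0473 j [-0.59  0.37  0.45  1.48 -0.16  1.33  1.31]
[0.4992 0.4029 0.     0.1245] 0.9 2
[0.5885 0.3757 0.     0.0881] 1.3 2
[0.4837 0.3292 0.     0.2535] 0.675 2
[array([0.6208, 0.1125])]
[]
```

```bash
python3 -c "
from plan import *
plan([(.4992,.403,.15,82,55,58,2),(.4992,.403,.029,82,55,30,1)],(.6233,.1077,.2127,82))"
```

```text
[[0.137,0.229,0.052,0,0,0,55],[0.273,0.459,0.105,0,0,0,55],[0.41,0.688,0.157,0,0,0,55],[0.547,0.917,0.209,0,0,0,55]]
[[0.137,0.229,0.052,0,0,0,55],[0.273,0.459,0.105,0,0,0,55],[0.273,0.459,0.105,0,0,0,55],[0.273,0.459,0.105,0,0,0,55],[0.273,0.459,0.226,0,0,0,55]]
[[0,0,0.121,0,0,0,55],[0,0,0.242,0,0,0,55],[0,0,0.363,0,0,0,55],[0,0,0.484,0,0,0,55],[0,0,0.484,0,0,0,55]]
```

Call:
play_rows --pt "0.137 0.229 0.052 0 0 0 55" --pt "0.273 0.459 0.105 0 0 0 55" --pt "0.41 0.688 0.157 0 0 0 55" --pt "0.547 0.917 0.209 0 0 0 55"

```text
time: 23.52
ee_pos: [0.5388, 0.3062, 0.1672]
eef_rot: [0.069, 0.998, 0.0, 0.0]
ft_force: [0.4, 0.2, -0.1]
width: 0.0478
```

Call:
play_rows --pt "0.137 0.229 0.052 0 0 0 55" --pt "0.273 0.459 0.105 0 0 0 55" --pt "0.273 0.459 0.105 0 0 0 55" --pt "0.273 0.459 0.105 0 0 0 55" --pt "0.273 0.459 0.105 0 0 0 55"

```text
time: 24.15
ee_pos: [0.4993, 0.4017, 0.1468]
eef_rot: [0.07, 0.998, 0.0, 0.0]
ft_force: [-0.3, 0.3, 0.6]
width: 0.0477
```

```bash
python3 -c "
from plan import *
st();plan([(.4992,.403,.06,82,55,60,0),(.4992,.403,.029,82,55,60,0)])"; python3 d.py s6.png 320,210,480,330 4
```

```text
t 24.15 pos [0.4993 0.4017 0.1468] q [6.990e-02 9.976e-01 0.000e+00 4.000e-04] F [-0.3  0.3  0.6] w 0.0477 j [-0.99  0.42  0.31  1.53 -0.13  1.21  0.78]
[[0.001,0.003,0.217,0,0.001,0,55],[0.002,0.007,0.434,0,0.001,0,55],[0.002,0.007,0.589,0,0.001,0,55]]
t 24.15 pos [0.4993 0.4017 0.1468] q [6.990e-02 9.976e-01 0.000e+00 4.000e-04] F [-0.3  0.3  0.6] w 0.0477 j [-0.99  0.42  0.31  1.53 -0.13  1.21  0.78]
```

View pics/s6.png

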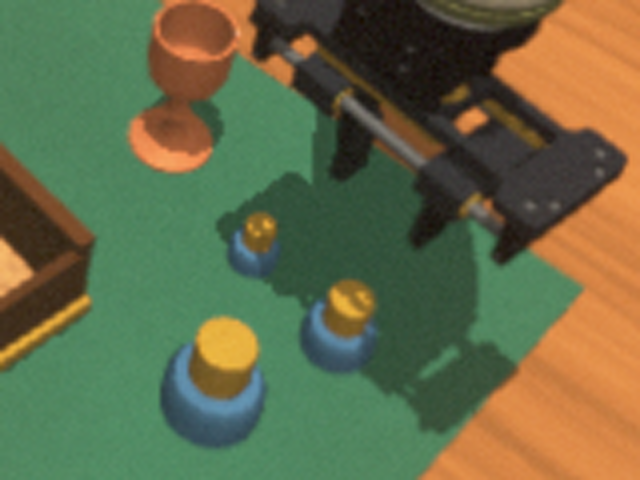

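Call:
play_rows --pt "0 0.005 0.15 0 0 0 55" --pt "0 0.005 0.3 0 0 0 55" --pt "0 0.005 0.45 0 0 0 55" --pt "0 0.005 0.55 0 0 0 55" --pt "0 0.005 0.585 0 0 0 55"

```text
time: 24.82
ee_pos: [0.4983, 0.4033, 0.0285]
eef_rot: [0.069, 0.998, -0.0, -0.0]
ft_force: [0.1, -0.4, 0.4]
width: 0.0477
```

Call:
play_rows --pt "0 0 0 0 0 0 55" --pt "0 0 0 0 0 0 0" --pt "0 0 0 0 0 0 0" --pt "0 0 0 0 0 0 0" --pt "0 0 0 0 0 0 0" --squeeze 20

```text
time: 25.45
ee_pos: [0.4985, 0.4043, 0.0299]
eef_rot: [0.069, 0.998, 0.0, 0.0]
ft_force: [-0.9, 0.3, 3.6]
width: 0.0265
```

Call:
play_rows --pt "0 0 0 0 0 0 0" --pt "0 0 -0.1 0 0 0 0" --pt "0 0 -0.25 0 0 0 0" --pt "0 0 -0.45 0 0 0 0" --pt "0 0 -0.65 0 0 0 0"

```text
time: 26.08
ee_pos: [0.4982, 0.4039, 0.1616]
eef_rot: [0.069, 0.998, 0.0, 0.0]
ft_force: [1.1, -0.5, -1.0]
width: 0.0263
```

```bash
python3 -c "
from plan import *
s=st();p=s['ee_pos'];plan([(.6385,.2165,p[2],82,0,38,2),(.6385,.2165,.06,82,0,22,1)],(*p,82))"
```

```text
t 26.075 pos [0.4982 0.4039 0.1616] q [6.880e-02 9.976e-01 1.000e-04 1.000e-04] F [ 1.1 -0.5 -1. ] w 0.0263 j [-0.99  0.41  0.31  1.51 -0.13  1.24  0.77]
[[-0.118,-0.119,0,0,0,0,0],[-0.236,-0.237,0,0,0,0,0],[-0.354,-0.356,0,0,0,0,0],[-0.472,-0.474,0,0,0,0,0],[-0.589,-0.593,0,0,0,0,0]]
[[-0.118,-0.119,0,0,0,0,0],[-0.236,-0.237,0,0,0,0,0],[-0.236,-0.237,0,0,0,0,0],[-0.236,-0.237,0,0,0,0,0],[-0.236,-0.237,0.102,0,0,0,0]]
[[0,0,0.102,0,0,0,0],[0,0,0.203,0,0,0,0],[0,0,0.305,0,0,0,0],[0,0,0.406,0,0,0,0],[0,0,0.406,0,0,0,0]]
```

Call:
play_rows --pt "-0.118 -0.119 0 0 0 0 0" --pt "-0.236 -0.237 0 0 0 0 0" --pt "-0.354 -0.356 0 0 0 0 0" --pt "-0.472 -0.474 0 0 0 0 0" --pt "-0.589 -0.593 0 0 0 0 0"

```text
time: 26.7
ee_pos: [0.5992, 0.2695, 0.1604]
eef_rot: [0.069, 0.998, 0.0, 0.0]
ft_force: [-0.1, 0.0, -1.7]
width: 0.0264
```

Call:
play_rows --pt "-0.118 -0.119 0 0 0 0 0" --pt "-0.236 -0.237 0 0 0 0 0" --pt "-0.236 -0.237 0 0 0 0 0" --pt "-0.236 -0.237 0 0 0 0 0" --pt "-0.236 -0.237 0.1 0 0 0 0"

```text
time: 27.32
ee_pos: [0.6393, 0.2188, 0.1404]
eef_rot: [0.068, 0.998, 0.001, 0.001]
ft_force: [-0.2, -0.3, -1.3]
width: 0.0264
```

```bash
python3 d.py s7.png 240,190,400,310 4
```

```text
t 27.325 pos [0.6393 0.2188 0.1404] q [0.0678 0.9977 0.0012 0.0013] F [-0.2 -0.3 -1.3] w 0.0264 j [-0.67  0.51  0.38  1.44 -0.2   1.23  1.17]
```

View pics/s7.png

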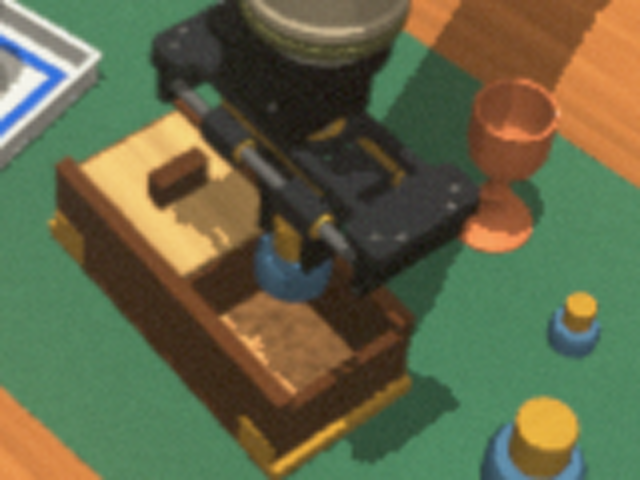

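Call:
play_rows --pt "0 0 0.1 0 0 0 0" --pt "0 0 0.2 0 0 0 0" --pt "0 0 0.3 0 0 0 0" --pt "0 0 0.38 0 0 0 0" --pt "0 0 0.45 0 0 0 0"

```text
time: 28.0
ee_pos: [0.6388, 0.217, 0.0481]
eef_rot: [0.069, 0.998, -0.0, -0.0]
ft_force: [0.4, 0.1, -1.2]
width: 0.0267
```

Call:
play_rows --pt "0 0 0.025 0 0 0 0" --pt "0 0 0.045 0 0 0 0" --pt "0 0 0.05 0 0 0 0" --pt "0 0 0.05 0 0 0 0"

```text
time: 28.5
ee_pos: [0.6392, 0.2171, 0.0398]
eef_rot: [0.069, 0.998, 0.0, 0.0]
ft_force: [0.3, 0.4, -0.5]
width: 0.0264
```

Call:
play_rows --pt "0 0 0.006 0 0 0 0" --pt "0 0 0.012 0 0 0 0" --pt "0 0 0.012 0 0 0 0"

```text
time: 28.88
ee_pos: [0.6392, 0.2171, 0.0379]
eef_rot: [0.069, 0.998, 0.0, 0.0]
ft_force: [-2.7, -1.1, 5.0]
width: 0.0261
```

Call:
play_rows --pt "0 0 -0.003 0 0 0 55" --pt "0 0 -0.003 0 0 0 55" --pt "0 0 -0.003 0 0 0 55" --pt "0 0 -0.003 0 0 0 55" --pt "0 0 -0.06 0 0 0 55"

```text
time: 29.5
ee_pos: [0.6383, 0.2168, 0.0484]
eef_rot: [0.069, 0.998, -0.0, -0.001]
ft_force: [0.5, 0.7, -0.8]
width: 0.0476
```

Call:
play_rows --pt "0 0 -0.15 0 0 0 55" --pt "0 0 -0.3 0 0 0 55" --pt "0 0 -0.45 0 0 0 50" --pt "0 0 -0.45 0 0 0 50"

```text
time: 30.0
ee_pos: [0.6406, 0.2174, 0.1427]
eef_rot: [0.069, 0.998, 0.001, 0.002]
ft_force: [-0.2, 0.2, 0.4]
width: 0.0439
```

```bash
python3 -c "
from plan import *
s=st();p=s['ee_pos'];plan([(.6232,.1087,p[2],82,50,55,2),(.6232,.1087,.0795,82,50,20,1)],(*p,82))"; python3 d.py s8.png 240,190,400,310 3
```

```text
t 30.0 pos [0.6406 0.2174 0.1427] q [0.0688 0.9976 0.0013 0.0024] F [-0.2  0.2  0.4] w 0.0439 j [-0.67  0.51  0.39  1.43 -0.2   1.23  1.17]
[[0.004,-0.183,0,0,0,0,50],[0.007,-0.367,0,0,0,0,50],[0.011,-0.55,0,0,0,0,50],[0.011,-0.55,0,0,0,0,50],[0.011,-0.55,0,0,0,0,50]]
[[0,0,0.079,0,0,0,50],[0,0,0.158,0,0,0,50],[0,0,0.237,0,0,0,50],[0,0,0.316,0,0,0,50],[0,0,0.316,0,0,0,50]]
t 30.0 pos [0.6406 0.2174 0.1427] q [0.0688 0.9976 0.0013 0.0024] F [-0.2  0.2  0.4] w 0.0439 j [-0.67  0.51  0.39  1.43 -0.2   1.23  1.17]
```

View pics/s8.png

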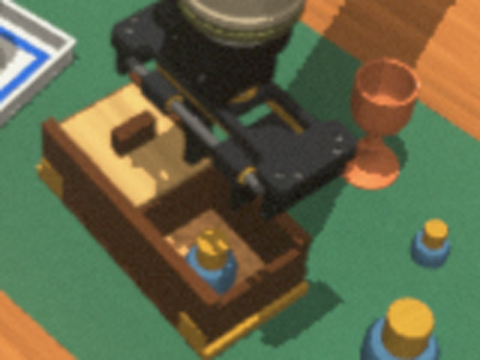

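Call:
play_rows --pt "0 -0.18 0 0 0 0 50" --pt "0 -0.36 0 0 0 0 50" --pt "0.005 -0.545 0 0 0 0 50" --pt "0.005 -0.545 0 0 0 0 50"

```text
time: 30.55
ee_pos: [0.6225, 0.105, 0.1385]
eef_rot: [0.071, 0.997, -0.001, -0.0]
ft_force: [0.7, 0.2, -0.3]
width: 0.0432
```

Call:
play_rows --pt "0 0 0.08 0 0 0 50" --pt "0 0 0.16 0 0 0 50" --pt "0 0 0.24 0 0 0 50" --pt "0 0 0.3 0 0 0 50" --pt "0 0 0.3 0 0 0 50"

```text
time: 31.18
ee_pos: [0.6223, 0.1092, 0.0775]
eef_rot: [0.069, 0.998, -0.0, -0.001]
ft_force: [0.1, 0.1, 0.0]
width: 0.0435
```

Call:
play_rows --pt "0 0 0 0 0 0 0" --pt "0 0 0 0 0 0 0" --pt "0 0 0 0 0 0 0" --pt "0 0 0 0 0 0 0" --squeeze 12

```text
time: 31.68
ee_pos: [0.6232, 0.1093, 0.0793]
eef_rot: [0.069, 0.998, 0.0, 0.0]
ft_force: [-1.1, -0.2, 2.4]
width: 0.016
```

Gripped. Slide home: 0.55 total plus margin, the last bit slow.

Call:
play_rows --pt "0 0.08 0 0 0 0 0" --pt "0 0.18 0 0 0 0 0" --pt "0 0.28 0 0 0 0 0" --pt "0 0.38 0 0 0 0 0" --pt "0 0.45 0 0 0 0 0"

```text
time: 32.3
ee_pos: [0.6358, 0.2007, 0.0792]
eef_rot: [0.068, 0.998, 0.0, 0.0]
ft_force: [-0.7, -1.5, 6.0]
width: 0.016
```

Call:
play_rows --pt "0 0.03 0 0 0 0 0" --pt "0 0.06 0 0 0 0 0" --pt "0 0.08 0 0 0 0 0" --pt "0 0.09 0 0 0 0 0" --pt "0 0.09 0 0 0 0 0"

```text
time: 32.92
ee_pos: [0.6381, 0.2175, 0.0793]
eef_rot: [0.068, 0.998, 0.0, 0.0]
ft_force: [-1.4, 0.3, 5.7]
width: 0.0155
```

Call:
play_rows --pt "0 0.01 0 0 0 0 0" --pt "0 0.02 0 0 0 0 0" --pt "0 0.03 0 0 0 0 0" --pt "0 0.03 0 0 0 0 0"

```text
time: 33.42
ee_pos: [0.6382, 0.218, 0.0792]
eef_rot: [0.07, 0.998, -0.003, -0.001]
ft_force: [-8.8, -13.1, 13.0]
width: 0.016
```

Call:
play_rows --pt "0 -0.015 0 0 0 0 0" --pt "0 -0.015 0 0 0 0 50" --pt "0 -0.015 0 0 0 0 50" --pt "0 -0.015 0 0 0 0 50" --pt "0 -0.015 -0.1 0 0 0 50"

```text
time: 34.05
ee_pos: [0.6371, 0.2191, 0.098]
eef_rot: [0.069, 0.998, -0.001, -0.001]
ft_force: [0.6, -0.2, -0.4]
width: 0.0421
```

Call:
play_rows --pt "0 0 -0.2 0 0 0 50" --pt "0 0 -0.4 0 0 0 70" --pt "0 0 -0.55 0 0 0 70" --pt "0 0 -0.55 0 0 0 70"

```text
time: 34.55
ee_pos: [0.6397, 0.2195, 0.2135]
eef_rot: [0.069, 0.998, 0.002, 0.003]
ft_force: [-0.4, -0.6, -0.3]
width: 0.0593
```

```bash
python3 -c "
from plan import *
s=st();p=s['ee_pos'];plan([(.4521,-.2247,.20,82,70,58,3)],(*p,82))"
```

```text
t 34.55 pos [0.6397 0.2195 0.2135] q [0.0688 0.9976 0.0015 0.0028] F [-0.4 -0.6 -0.3] w 0.0593 j [-0.68  0.46  0.4   1.35 -0.18  1.36  1.15]
[[0.069,-0.259,0.007,0,0,0,70],[0.138,-0.518,0.015,0,0,0,70],[0.207,-0.777,0.022,0,0,0,70]]
[[0.069,-0.259,0.007,0,0,0,70],[0.138,-0.518,0.015,0,0,0,70],[0.207,-0.777,0.022,0,0,0,70]]
[[0.069,-0.259,0.007,0,0,0,70],[0.138,-0.518,0.015,0,0,0,70],[0.207,-0.777,0.022,0,0,0,70],[0.207,-0.777,0.022,0,0,0,70],[0.207,-0.777,0.022,0,0,0,70]]
[[0,0,0,0,0,0,70]]
```

Call:
play_rows --pt "0.069 -0.259 0.007 0 0 0 70" --pt "0.138 -0.518 0.015 0 0 0 70" --pt "0.207 -0.777 0.022 0 0 0 70"

```text
time: 34.92
ee_pos: [0.5749, 0.0693, 0.2045]
eef_rot: [0.069, 0.998, 0.0, -0.0]
ft_force: [0.6, -1.0, 1.2]
width: 0.0609
```

Call:
play_rows --pt "0.069 -0.259 0.007 0 0 0 70" --pt "0.138 -0.518 0.015 0 0 0 70" --pt "0.207 -0.777 0.022 0 0 0 70"

```text
time: 35.3
ee_pos: [0.5125, -0.0789, 0.2002]
eef_rot: [0.069, 0.998, 0.0, 0.0]
ft_force: [1.1, -0.9, 1.2]
width: 0.0608
```

Call:
play_rows --pt "0.069 -0.259 0.007 0 0 0 70" --pt "0.138 -0.518 0.015 0 0 0 70" --pt "0.207 -0.777 0.022 0 0 0 70" --pt "0.207 -0.777 0.022 0 0 0 70" --pt "0.207 -0.777 0.022 0 0 0 70"

```text
time: 35.92
ee_pos: [0.4514, -0.225, 0.1957]
eef_rot: [0.069, 0.998, 0.0, -0.0]
ft_force: [1.2, 0.5, -1.0]
width: 0.0608
```

Run:
```python
from fit import *
from plan import plan
st()
a=eyes.camera("scene")
u=proj(a,[(.4521,-.2247,.057)])[0]
m=mask(a,"candlestick_center",u)
if m is not None: print(np.round(fit([(a,m)],"candlestick_center",(.452,-.2247)),4))
save(a,"s9.png",(180,90,380,310),2.7)
plan([(.4521,-.2247,.047,82,70,200,0)])
```

```text
t 35.925 pos [ 0.4514 -0.225   0.1957] q [ 6.870e-02  9.976e-01  3.000e-04 -0.000e+00] F [ 1.2  0.5 -1. ] w 0.0608 j [-0.27  0.08  0.69  1.84 -0.05  1.24  1.86]
[ 0.453  -0.2238  0.      0.074 ]
[[-0.002,-0.002,0.743,0,0,0.003,70]]
```

View pics/s9.png

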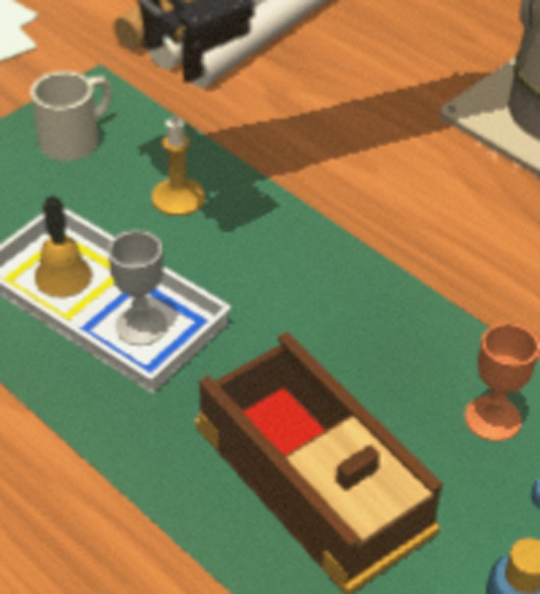

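The lid is fully home (crop (365,475)). Descending to the candlestick.

Call:
play_rows --pt "-0.004 0 0.15 0 0 0 70" --pt "-0.004 0 0.3 0 0 0 70" --pt "-0.004 0 0.45 0 0 0 70" --pt "-0.004 0 0.6 0 0 0 70" --pt "-0.004 0 0.7 0 0 0 70"

```text
time: 36.65
ee_pos: [0.4521, -0.2242, 0.0542]
eef_rot: [0.068, 0.998, 0.0, -0.001]
ft_force: [-0.1, 0.3, -0.3]
width: 0.0609
```

Call:
play_rows --pt "0 0 0.03 0 0 0 70" --pt "0 0 0.042 0 0 0 70" --pt "0 0 0.042 0 0 0 0" --pt "0 0 0.042 0 0 0 0" --pt "0 0 0.042 0 0 0 0" --squeeze 25

```text
time: 37.28
ee_pos: [0.4523, -0.2257, 0.0477]
eef_rot: [0.069, 0.998, 0.0, 0.0]
ft_force: [-0.1, -0.9, 0.5]
width: 0.0387
```

Call:
play_rows --pt "0 0 0 0 0 0 0" --pt "0 0 0 0 0 0 0" --pt "0 0 0 0 0 0 0" --pt "0 0 0 0 0 0 0"

```text
time: 37.78
ee_pos: [0.4522, -0.2261, 0.0475]
eef_rot: [0.069, 0.998, -0.0, 0.0]
ft_force: [0.1, -2.2, 3.1]
width: 0.027
```

```bash
python3 -c "
from plan import *
s=st();p=s['ee_pos'];x,y=.631-.1395*.054,.163-.0535;print(x,y)
plan([(p[0],p[1],.207,82,0,32,0),(x,y,.207,82,0,40,3)],(*p,82))"
```

```text
t 37.775 pos [ 0.4522 -0.2261  0.0475] q [ 6.890e-02  9.976e-01 -1.000e-04  2.000e-04] F [ 0.1 -2.2  3.1] w 0.027 j [-0.21  0.29  0.66  1.99 -0.22  0.93  2.  ]
0.623467 0.10950000000000001
[[0,0,-0.159,0,0,0,0],[0,0,-0.319,0,0,0,0],[0,0,-0.478,0,0,0,0],[0,0,-0.638,0,0,0,0],[0,0,-0.797,0,0,0,0]]
[[-0.061,0.178,0,0,0,0,0],[-0.123,0.356,0,0,0,0,0],[-0.184,0.534,0,0,0,0,0],[-0.246,0.712,0,0,0,0,0],[-0.307,0.89,0,0,0,0,0]]
[[-0.061,0.178,0,0,0,0,0],[-0.123,0.356,0,0,0,0,0],[-0.184,0.534,0,0,0,0,0],[-0.246,0.712,0,0,0,0,0],[-0.307,0.89,0,0,0,0,0]]
[[0,0,0,0,0,0,0],[0,0,0,0,0,0,0],[0,0,0,0,0,0,0]]
```

Call:
play_rows --pt "0 0 0 0 0 0 0" --pt "0 0 0 0 0 0 0" --pt "0 0 0 0 0 0 0" --pt "0 0 0 0 0 0 0"

```text
time: 38.28
ee_pos: [0.4522, -0.226, 0.0475]
eef_rot: [0.069, 0.998, -0.0, 0.0]
ft_force: [-1.2, -2.9, 4.6]
width: 0.0267
```

```bash
python3 d.py s10.png 190,90,300,180 5
```

```text
t 38.275 pos [ 0.4522 -0.226   0.0475] q [ 6.880e-02  9.976e-01 -1.000e-04  2.000e-04] F [-1.2 -2.9  4.6] w 0.0267 j [-0.21  0.29  0.66  1.99 -0.22  0.93  2.  ]
```

View pics/s10.png

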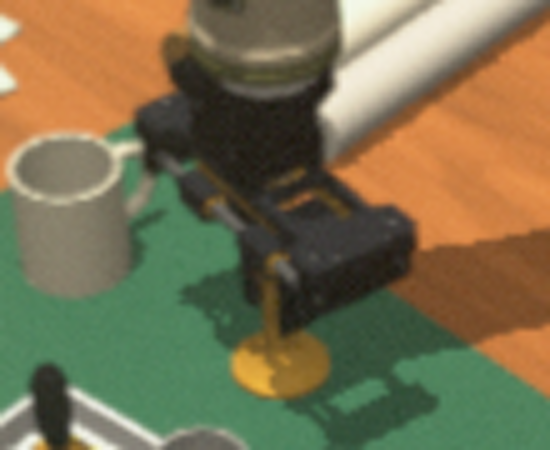

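The pads stopped at 27 mm, so they are on the flare under the socket. Going lower would bring the palm onto the candle. I'll regrip on the 19 mm candle stub, just above the socket.

Call:
play_rows --pt "0 0 0 0 0 0 70" --pt "0 0 0 0 0 0 70" --pt "0 0 0 0 0 0 70" --pt "0 0 0 0 0 0 70" --pt "0 0 0 0 0 0 70"

```text
time: 38.95
ee_pos: [0.452, -0.2255, 0.0472]
eef_rot: [0.069, 0.998, 0.0, -0.0]
ft_force: [-0.1, -0.9, -0.2]
width: 0.0596
```

Call:
play_rows --pt "0 0 -0.07 0 0 0 70" --pt "0 0 -0.14 0 0 0 70" --pt "0 0 -0.205 0 0 0 70" --pt "0 0 -0.205 0 0 0 70" --pt "0 0 -0.205 0 0 0 70"

```text
time: 39.58
ee_pos: [0.452, -0.2255, 0.0882]
eef_rot: [0.069, 0.998, 0.0, 0.0]
ft_force: [-0.1, -0.2, -0.1]
width: 0.0609
```

Run:
```python
from fit import *
st()
a=eyes.camera("scene");b=eyes.camera("top")
for p in(a,b):
    u=proj(p,[(.4521,-.2247,.057)])[0]
    m=mask(p,"candlestick_center",u)
    if m is not None: print(np.round(fit([(p,m)],"candlestick_center",(.452,-.2247)),4))
```

```text
t 39.575 pos [ 0.452  -0.2255  0.0882] q [6.860e-02 9.976e-01 2.000e-04 0.000e+00] F [-0.1 -0.2 -0.1] w 0.0609 j [-0.24  0.22  0.68  1.96 -0.16  1.01  1.95]
[ 0.4517 -0.2243  0.      0.1249]
```

Call:
play_rows --pt "0 0 0 0 0 0 0" --pt "0 0 0 0 0 0 0" --pt "0 0 0 0 0 0 0" --pt "0 0 0 0 0 0 0" --pt "0 0 0 0 0 0 0" --squeeze 25

```text
time: 40.4
ee_pos: [0.4521, -0.2259, 0.0883]
eef_rot: [0.069, 0.998, -0.0, 0.0]
ft_force: [-0.2, -1.1, 2.0]
width: 0.0186
```

Call:
play_rows --pt "0 0 0 0 0 0 0" --pt "0 0 0 0 0 0 0" --pt "0 0 0 0 0 0 0" --pt "0 0 0 0 0 0 0" --pt "0 0 0 0 0 0 0" --squeeze 30

```text
time: 41.02
ee_pos: [0.452, -0.2257, 0.0883]
eef_rot: [0.069, 0.998, 0.0, -0.0]
ft_force: [0.7, 0.3, -2.0]
width: 0.0179
```

Call:
play_rows --pt "0 0 -0.03 0 0 0 0" --pt "0 0 -0.08 0 0 0 0" --pt "0 0 -0.15 0 0 0 0" --pt "0 0 -0.15 0 0 0 0" --pt "0 0 -0.15 0 0 0 0"

```text
time: 41.65
ee_pos: [0.4521, -0.2256, 0.1183]
eef_rot: [0.069, 0.998, 0.0, 0.0]
ft_force: [-0.1, -0.2, -4.9]
width: 0.018
```

```bash
python3 d.py s11.png 190,90,300,180 5
```

```text
t 41.65 pos [ 0.4521 -0.2256  0.1183] q [6.860e-02 9.976e-01 2.000e-04 1.000e-04] F [-0.1 -0.2 -4.9] w 0.018 j [-0.25  0.17  0.69  1.93 -0.13  1.08  1.92]
```

View pics/s11.png

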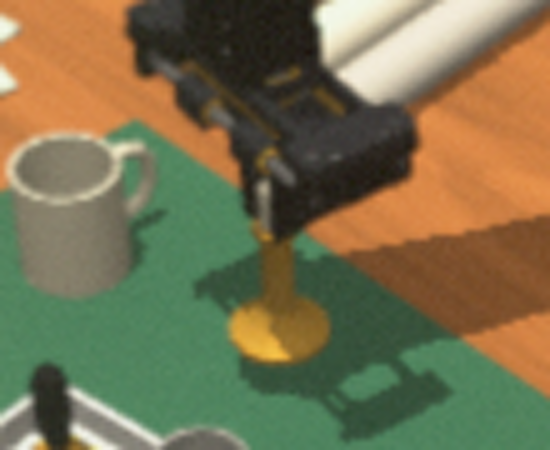

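Call:
play_rows --pt "0 0 -0.1 0 0 0 0" --pt "0 0 -0.2 0 0 0 0" --pt "0 0 -0.3 0 0 0 0" --pt "0 0 -0.4 0 0 0 0" --pt "0 0 -0.46 0 0 0 0"

```text
time: 42.32
ee_pos: [0.4521, -0.2258, 0.2108]
eef_rot: [0.069, 0.998, 0.0, 0.0]
ft_force: [-0.2, -0.2, -5.2]
width: 0.0182
```

Call:
play_rows --pt "-0.061 0.178 0 0 0 0 0" --pt "-0.123 0.356 0 0 0 0 0" --pt "-0.184 0.534 0 0 0 0 0" --pt "-0.246 0.712 0 0 0 0 0" --pt "-0.307 0.89 0 0 0 0 0"

```text
time: 42.95
ee_pos: [0.5375, -0.0566, 0.2097]
eef_rot: [0.069, 0.998, -0.0, -0.0]
ft_force: [0.3, -0.0, -3.6]
width: 0.0177
```

Call:
play_rows --pt "-0.061 0.178 0 0 0 0 0" --pt "-0.123 0.356 0 0 0 0 0" --pt "-0.184 0.534 0 0 0 0 0" --pt "-0.246 0.712 0 0 0 0 0" --pt "-0.307 0.89 0 0 0 0 0"

```text
time: 43.58
ee_pos: [0.6227, 0.1112, 0.2094]
eef_rot: [0.069, 0.998, -0.0, -0.001]
ft_force: [0.5, 0.2, -4.0]
width: 0.0181
```

Call:
play_rows --pt "0 0 0 0 0 0 0" --pt "0 0 0 0 0 0 0" --pt "0 0 0.08 0 0 0 0" --pt "0 0 0.1 0 0 0 0" --pt "0 0 0.1 0 0 0 0"

```text
time: 44.2
ee_pos: [0.6221, 0.1097, 0.1897]
eef_rot: [0.069, 0.998, -0.0, -0.001]
ft_force: [0.2, -0.2, -3.9]
width: 0.0178
```

Run:
```python
from fit import *
s=st();x0=np.array(s["ee_pos"]);z=x0[2]-.0883
a=eyes.camera("scene")
m=mask(a,"candlestick_center",proj(a,[(x0[0],x0[1],z+.05)])[0])
if m is not None: print(np.round(fit([(a,m)],"candlestick_center",x0[:2],0,z),4))
save(a,"s12.png",(240,170,360,300),4)
```

```text
t 44.2 pos [0.6221 0.1097 0.1897] q [ 6.900e-02  9.976e-01 -1.000e-04 -5.000e-04] F [ 0.2 -0.2 -3.9] w 0.0178 j [-0.6   0.38  0.46  1.51 -0.17  1.29  1.31]
[0.6218 0.1118 0.     0.305 ]
```

View pics/s12.png

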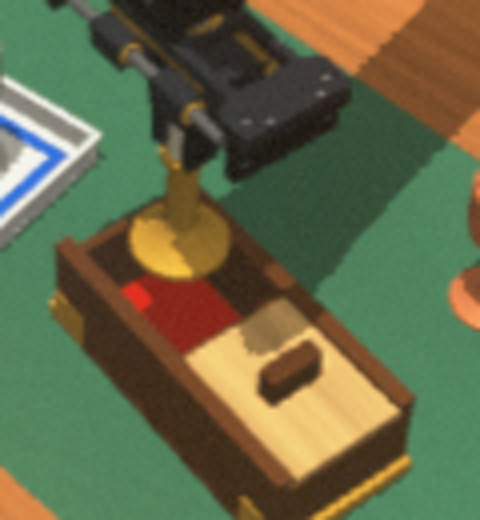

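Call:
play_rows --pt "-0.005 0 0.08 0 0 0 0" --pt "-0.005 0 0.16 0 0 0 0" --pt "-0.005 0 0.24 0 0 0 0" --pt "-0.005 0 0.32 0 0 0 0" --pt "-0.005 0 0.4 0 0 0 0"

```text
time: 44.92
ee_pos: [0.6234, 0.1099, 0.109]
eef_rot: [0.069, 0.998, -0.0, -0.0]
ft_force: [-0.1, 0.2, -4.6]
width: 0.0181
```

Call:
play_rows --pt "0 0 0.03 0 0 0 0" --pt "0 0 0.05 0 0 0 0" --pt "0 0 0.06 0 0 0 0" --pt "0 0 0.06 0 0 0 0"

```text
time: 45.42
ee_pos: [0.6237, 0.11, 0.0987]
eef_rot: [0.069, 0.998, 0.0, 0.0]
ft_force: [-0.2, -0.4, -3.8]
width: 0.018
```

Call:
play_rows --pt "0 0 0.005 0 0 0 0" --pt "0 0 0.01 0 0 0 0" --pt "0 0 0.01 0 0 0 0" --pt "0 0 0.01 0 0 0 0"

```text
time: 45.92
ee_pos: [0.6235, 0.11, 0.0964]
eef_rot: [0.069, 0.998, 0.0, 0.0]
ft_force: [-0.0, 0.2, -3.8]
width: 0.0178
```

Call:
play_rows --pt "0 0 0.003 0 0 0 0" --pt "0 0 0.006 0 0 0 0" --pt "0 0 0.006 0 0 0 0" --pt "0 0 0.006 0 0 0 0"

```text
time: 46.42
ee_pos: [0.624, 0.1097, 0.0962]
eef_rot: [0.069, 0.998, 0.0, 0.001]
ft_force: [-3.4, -0.7, 5.4]
width: 0.0182
```

Call:
play_rows --pt "0 0 -0.003 0 0 0 50" --pt "0 0 -0.003 0 0 0 50" --pt "0 0 -0.003 0 0 0 50" --pt "0 0 -0.003 0 0 0 50" --pt "0 0 -0.06 0 0 0 50"

```text
time: 47.05
ee_pos: [0.6229, 0.1099, 0.1067]
eef_rot: [0.069, 0.998, -0.0, -0.001]
ft_force: [0.6, 0.4, 0.4]
width: 0.0429
```

Call:
play_rows --pt "0 0 -0.15 0 0 0 50" --pt "0 0 -0.35 0 0 0 50" --pt "0 0 -0.55 0 0 0 50" --pt "0 0 -0.75 0 0 0 50" --pt "0 0 -0.9 0 0 0 50"

```text
time: 47.68
ee_pos: [0.6238, 0.1098, 0.2901]
eef_rot: [0.069, 0.998, 0.0, 0.001]
ft_force: [0.3, 1.1, 0.2]
width: 0.0432
```

Call:
play_rows --pt "0.25 0 0 0 0 0 50" --pt "0.5 0 0 0 0 0 50" --pt "0.7 0 0 0 0 0 50" --pt "0.7 0 0 0 0 0 50"

```text
time: 48.18
ee_pos: [0.4831, 0.1298, 0.2885]
eef_rot: [0.068, 0.998, 0.001, 0.0]
ft_force: [0.8, 0.7, -0.1]
width: 0.0433
```

Run:
```python
from fit import *
st()
a=eyes.camera("scene");b=eyes.camera("top")
save(a,"s13.png",(150,90,430,320),2.5)
B=cv2.cvtColor(b["image"],cv2.COLOR_RGB2BGR)
for n,x0,h in (("goblet_center",(.617,-.101,.003),.0575),("bell_center",(.6307,-.2164,.003),.0575),("candlestick_center",(.6235,.11,.008),.057),("copper_center",(.446,.236,0),.0575),("mug_center",(.479,-.395,0),.04)):
    for p in (a,b):
        m=mask(p,n,proj(p,[(x0[0],x0[1],x0[2]+h)])[0])
        if m is not None: print(n,np.round(fit([(p,m)],n,x0[:2],0,x0[2]),4))
for p in(a,b): print("grip",[np.round(atz(p,q["xy"],.088)[:2],4) for q in eyes.landmark_of(p,"lid_grip")])
```

```text
t 48.175 pos [0.4831 0.1298 0.2885] q [6.770e-02 9.977e-01 1.300e-03 5.000e-04] F [ 0.8  0.7 -0.1] w 0.0433 j [-0.77  0.01  0.42  1.7  -0.01  1.43  1.09]
goblet_center [ 0.6186 -0.0996  0.      0.1189]
goblet_center [ 0.6173 -0.1034  0.      0.0475]
bell_center [ 0.6305 -0.2154  0.      0.0715]
bell_center [ 0.6315 -0.2164  0.      0.0571]
candlestick_center [0.6173 0.1074 0.     0.7307]
candlestick_center [0.6167 0.0981 0.     2.8981]
copper_center [0.448  0.2363 0.     0.0739]
copper_center [0.4463 0.2347 0.     0.233 ]
mug_center [ 0.4799 -0.3918  0.      0.0547]
mug_center [ 0.4796 -0.3964  0.      0.1466]
grip [array([0.6444, 0.2242])]
grip []
```

View pics/s13.png

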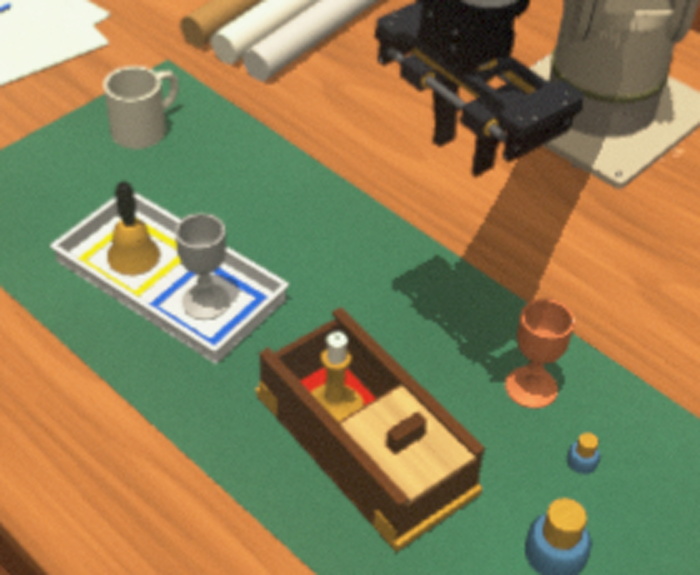

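The final picture shows everything in place: bell (130,240), goblet (205,265), candlestick upright in the open bay (335,375), lid flush home (410,440). The copper goblet and mug haven't moved. Handing in.

```bash
python3 -c "
from bench import job
print(job.close_job())"
```

```text
the job is handed in; nothing more can be done
None
```

I set out both scenes and handed the job in at about 49 s; it gave no verdict.

- **Feast:** the silver goblet stands inside the blue square, and the handbell inside the yellow one. Final image fits put the goblet within about 3 mm of its target and the bell within about 1 mm.
- **Letter scene:** I slid the lid to its open stop and stood the middle inkwell in the ink bay. I then pushed the lid home until it met its stop after 110 mm of travel. The candlestick went into the open bay last.
- **Left alone:** the copper goblet and white mug fit within about 3 mm of where they started. Nothing was knocked over, and the gripper was clear and empty at the end.

Some checks failed or disagreed:

- **Candlestick grip:** my first grip on its stem closed at 27 mm, on the flare under the socket. I released it without lifting and gripped the candle stub instead.
- **Candlestick fit:** the image fit of the candlestick in the box was unusable because the box hides part of it. I judged it from the picture, where it stands upright, and from the contact force as it was set down.
- **Inkwell:** it was last seen standing in the bay before the lid closed over it.
- **Lid position:** at the end the scene-camera estimate of the lid grip was about 8 mm off the lid's stop, and the top camera did not find it. I trusted the stop and the picture, which shows the lid flush.

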